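# Load, latch and trim the slide reader

## Robot

A 6-joint arm with a two-finger parallel gripper is mounted at the origin on the work surface. World frame = base frame: x ahead of the robot, y to its left, z up, the work surface at z = 0. Lengths are in m, angles in rad, forces in N, time in s.
With the tool pointing down it reaches from about 0.425 to 0.95 m from the base axis. Payload 14.7 kg.
Tool frame: the origin (TCP) lies on the centre line of the jaws, within the pads' length; the fingertips stand 11 mm ahead of it and the grasp point (between the pads) lies 8 mm behind it; z points along the fingers, y is the line along which they close (so a half turn about z gives the same grasp; the last joint's range is limited). The gripper opens to 85 mm and grips with 20 to 120 N. Pads are 22 mm wide; open, the fingers measure 114 mm over their backs; the gripper's body (76 mm by 85 mm) begins 54 mm behind the grasp point. The pads swing forward as they close: fully open they stand 13 mm farther back than shut.
Start: joints at [1.115, 0.48, 1.596, -0, 1.065, -0.047], TCP at [0.258, 0.596, 0.242] pointing down, gripper open.
Joint ranges: [-2.75, 2.75], [-0.82, 2.05], [0.23, 2.67], [-1.56, 4.7], [0.09, 2.69], [-2.92, 2.92]. Speed limits (rad/s): [1.89, 1.89, 2.39, 3.01, 3.01, 3.01].

## Interface

Orientations are given as [roll, pitch, yaw] about the fixed x, y, z axes, in that order (R = Rz(yaw) Ry(pitch) Rx(roll)).
In Python, from plant import env gives the robot as it stands.
- The arm moves only by the tool step_arm, never from a script. Its argument "plan" is a list of rows, each a list of 7 numbers: the shift along the world's x, y, z in mm, then the turn, a rotation vector about the world's x, y, z in degrees, then the opening, from -1 (shut) to 1 (fully open). A call has 1 to 8 rows; each row is the pose to reach, as a shift and turn from the pose commanded when the call began; what a row does not reach only later rows make up. A row lasts 1/10 s, in which the tool goes at most 50 mm and 8.59 degrees, less where a joint would pass 70% of its speed; a pose out of reach is approached as far as the arm can. A call with a gripper value outside its range is refused whole. The fingers move at their own pace and stop on an object; "grip_force" is the grip in N (left out, the last holds). Time passes only in rows, so rows that repeat a pose let the fingers close. It gives the time, the measured TCP pose, the force, the opening and the grip force at its end, in the units of the state.
- env.read_state(): the state, without advancing time (a new reading comes with each control period).
- env.snapshot(name): name is "scene" or "top" or "wrist"; returns a dict with "frame" (384x512x3 uint8, red, green, blue), "z_map" (384x512 float32, m along the optical axis (not along the pixel's ray), 0 where there is no reading), "mtx" (3x3 intrinsics, pixels), "k1" (the pictures are not rectified: a ray, as slopes to the right and down, at radius r is drawn at 1 + k1 r^2 times it, then the intrinsics apply), "R" (3x3) and "t" (3): a world point X has camera coordinates R X + t. Camera axes: x right, y down, z forward; pixel columns grow to the right and rows downward; lengths in m; the calibration is good to about 2 mm. A picture is of the moment at which its call begins.
- env.sign_off(): hands the job in; it is judged then, once.
The state is a dict: "time": time; "joint_positions": joint angles; "qvel": joint speeds; "effort": joint torques, N m; "tcp_pos": TCP position; "tool_rot": TCP orientation; "ft_force": force on the tool from outside, world axes, zero at the start; "wrist_torque": the same for the moment, N m; "finger_gap": finger opening in m; "grip_force": force on a finger pad.
Only numpy, scipy, OpenCV 4.12 (cv2) and the standard library are available. Lean on these libraries where they do the work, as an engineer would, in place of code of your own. Each camera call takes 0.05 s, during which the arm holds its last target. There are 200 camera calls.

## Task

Load the slide reader: press its tray to let it spring out, put every slide carrier lying on the bench flat into a pocket of its own in the tray, tab up, and press the tray home until it stays latched when you let go. Then, with the plastic key from its stand (not with the fingers), turn the slotted trimmer on top of the reader until its pointer is on the long mark, and put the key back upright in its stand, collar down on the block, with the tray still latched. Leave the other things on the bench standing where they are.

Things in the scene. Friction and masses are not known exactly. Their poses are not given: they have to be found in the camera images.
- carrier0: white plastic slide carrier: flat base 80 x 30 x 8 mm with an upright grip tab 30 x 12 x 16 mm in the middle of its top (24 mm high in all; tab and base run the same way). Origin: centre of the underside; x along its 80 mm, z up; the same turned half a turn. 35 to 70 g. Lies on the bench at the start; two to four carriers are present (None if absent)
- carrier1: slide carrier like carrier0 (None if absent)
- carrier2: slide carrier like carrier0 (None if absent)
- carrier3: slide carrier like carrier0 (None if absent)
- reader: low white slide reader, a fixed box 200 deep x 232 wide x 50 mm high on the bench. Origin: centre of its underside; its front faces its -x (towards the robot), y across, z up. The tray slides out of the front along -x, the trimmer is on its top
- tray (a joint): how far the tray is out, m: 0 to 0.002 latched (the start), 0.09 fully out, about -0.017 pressed in to its end stop. Push-push latch, spring outwards (3 to 5 N): press it to -0.013 or beyond (10 to 17 N, 0.05 m/s or slower) and let go; if latched it glides out to 0.09 in 2 s, if out it comes back to 0 and stays. A press short of -0.008 changes nothing; each full press frees or latches in turn
- tray_front (a point): centre of the front face of the tray's upright grey front plate (224 wide, from 4 to 44 mm above the bench, 8 mm thick); its outer face looks to the reader's -x and stands 26 mm proud of the housing when latched. The point is 30 mm above the bench and moves with the tray. Press here along the reader's +x
- pocket0 (a point): floor centre of a pocket of the tray, 10 mm above the bench, x as the reader's x; moves with the tray. Four equal pockets side by side, 48 mm apart, pocket0 at the reader's +y side. Each is 84 mm (x) x 34 mm, 6 mm deep, open above: 2 mm to spare round a carrier. Centre 66 mm behind tray_front; under the reader's roof (42 mm clear) when latched, in the open when out
- pocket1 (a point): floor centre of the next pocket, as pocket0
- pocket2 (a point): floor centre of the next pocket, as pocket0
- pocket3 (a point): floor centre of the next pocket, as pocket0
- trimmer (a joint): angle of the brass trimmer screw on the reader's top, rad, growing clockwise seen from above: 0 when its small white pointer is on the single long black mark on the dial (at the reader's -x side, towards the robot); -1.3 to -0.5 at the start, so turn it clockwise. Stiff (0.06 N m): it stays where left. Range -1.6 to 1.2
- slot (a point): middle of the floor of the trimmer's straight slot, on its turning axis, 58 mm above the bench; the point's x runs along the slot. The slot is 8 mm wide, 10 mm deep (its mouth 68 mm above the bench), 46 mm long and open at both ends; the screw head is 52 mm across; the white pointer is at the slot's -x end
- key: white plastic trimming key, 100 mm long, stands blade down in its stand. Origin: centre of the blade's lower edge; z up along the key, x along the blade's width. From below: flat blade 26 (x) x 5 (y) mm, 30 mm long; collar 44 x 26 x 8 mm (z 30 to 38 mm); flat grip paddle 34 (x) x 12 (y) mm, z 38 to 100 mm. 45 g. Same when turned half a turn
- stand: fixed grey plastic stand of the key, block 64 (x) x 50 (y) x 42 mm high; origin: centre of its underside; the slot for the blade runs along x
- stand_mouth (a point): centre of the mouth of the stand's slot, on its top, 42 mm above the bench. The slot is 32 x 11 mm and 36 mm deep; the key's collar rests on the stand's top, so that the blade's lower edge is then 30 mm below this point
- jar: bystander: amber jar with white lid, 52 mm across, 85 mm high, origin at its underside
- bottle: bystander: white bottle, 60 mm across, 160 mm high, origin at its underside
- vial: bystander: small amber vial, 28 mm across, 70 mm high, origin at its underside
- beaker: bystander: clear beaker, 70 mm across, 90 mm high, origin at its underside
- dishes: bystander: stack of clear dishes, 90 mm across, 45 mm high, origin at its underside
There are look-alikes about, which are no part of the job. What is shaped like the carrier1 but blue or pink is not meant.

How it is judged:
On the way, in this order (a step that is already met when the one before it is completed fails the run):
1. the tray has been freed and is out (60 mm or more) (value of joint tray above 0.06 m), for 0.1 s.
2. every carrier lies flat in a pocket of its own while the tray is out (60 mm or more) (((horizontal distance between carrier0 and pocket0 below 0.005 m and z of carrier0 in the frame of pocket0 between -0.003 and 0.003 m) or (horizontal distance between carrier0 and pocket1 below 0.005 m and z of carrier0 in the frame of pocket1 between -0.003 and 0.003 m) or (horizontal distance between carrier0 and pocket2 below 0.005 m and z of carrier0 in the frame of pocket2 between -0.003 and 0.003 m) or (horizontal distance between carrier0 and pocket3 below 0.005 m and z of carrier0 in the frame of pocket3 between -0.003 and 0.003 m)) and ((horizontal distance between carrier1 and pocket0 below 0.005 m and z of carrier1 in the frame of pocket0 between -0.003 and 0.003 m) or (horizontal distance between carrier1 and pocket1 below 0.005 m and z of carrier1 in the frame of pocket1 between -0.003 and 0.003 m) or (horizontal distance between carrier1 and pocket2 below 0.005 m and z of carrier1 in the frame of pocket2 between -0.003 and 0.003 m) or (horizontal distance between carrier1 and pocket3 below 0.005 m and z of carrier1 in the frame of pocket3 between -0.003 and 0.003 m)) and ((horizontal distance between carrier2 and pocket0 below 0.005 m and z of carrier2 in the frame of pocket0 between -0.003 and 0.003 m) or (horizontal distance between carrier2 and pocket1 below 0.005 m and z of carrier2 in the frame of pocket1 between -0.003 and 0.003 m) or (horizontal distance between carrier2 and pocket2 below 0.005 m and z of carrier2 in the frame of pocket2 between -0.003 and 0.003 m) or (horizontal distance between carrier2 and pocket3 below 0.005 m and z of carrier2 in the frame of pocket3 between -0.003 and 0.003 m)) and ((horizontal distance between carrier3 and pocket0 below 0.005 m and z of carrier3 in the frame of pocket0 between -0.003 and 0.003 m) or (horizontal distance between carrier3 and pocket1 below 0.005 m and z of carrier3 in the frame of pocket1 between -0.003 and 0.003 m) or (horizontal distance between carrier3 and pocket2 below 0.005 m and z of carrier3 in the frame of pocket2 between -0.003 and 0.003 m) or (horizontal distance between carrier3 and pocket3 below 0.005 m and z of carrier3 in the frame of pocket3 between -0.003 and 0.003 m)) and value of joint tray above 0.06 m), for 0.2 s.
3. the loaded tray stays latched (within 5 mm of 0) with nothing of the robot touching it (((horizontal distance between carrier0 and pocket0 below 0.005 m and z of carrier0 in the frame of pocket0 between -0.003 and 0.003 m) or (horizontal distance between carrier0 and pocket1 below 0.005 m and z of carrier0 in the frame of pocket1 between -0.003 and 0.003 m) or (horizontal distance between carrier0 and pocket2 below 0.005 m and z of carrier0 in the frame of pocket2 between -0.003 and 0.003 m) or (horizontal distance between carrier0 and pocket3 below 0.005 m and z of carrier0 in the frame of pocket3 between -0.003 and 0.003 m)) and ((horizontal distance between carrier1 and pocket0 below 0.005 m and z of carrier1 in the frame of pocket0 between -0.003 and 0.003 m) or (horizontal distance between carrier1 and pocket1 below 0.005 m and z of carrier1 in the frame of pocket1 between -0.003 and 0.003 m) or (horizontal distance between carrier1 and pocket2 below 0.005 m and z of carrier1 in the frame of pocket2 between -0.003 and 0.003 m) or (horizontal distance between carrier1 and pocket3 below 0.005 m and z of carrier1 in the frame of pocket3 between -0.003 and 0.003 m)) and ((horizontal distance between carrier2 and pocket0 below 0.005 m and z of carrier2 in the frame of pocket0 between -0.003 and 0.003 m) or (horizontal distance between carrier2 and pocket1 below 0.005 m and z of carrier2 in the frame of pocket1 between -0.003 and 0.003 m) or (horizontal distance between carrier2 and pocket2 below 0.005 m and z of carrier2 in the frame of pocket2 between -0.003 and 0.003 m) or (horizontal distance between carrier2 and pocket3 below 0.005 m and z of carrier2 in the frame of pocket3 between -0.003 and 0.003 m)) and ((horizontal distance between carrier3 and pocket0 below 0.005 m and z of carrier3 in the frame of pocket0 between -0.003 and 0.003 m) or (horizontal distance between carrier3 and pocket1 below 0.005 m and z of carrier3 in the frame of pocket1 between -0.003 and 0.003 m) or (horizontal distance between carrier3 and pocket2 below 0.005 m and z of carrier3 in the frame of pocket2 between -0.003 and 0.003 m) or (horizontal distance between carrier3 and pocket3 below 0.005 m and z of carrier3 in the frame of pocket3 between -0.003 and 0.003 m)) and value of joint tray between -0.005 and 0.005 m and contact force between each of the arm, the fingers and tray below 0.1 N), for 0.5 s.
4. with the tray latched, the key's blade stands in the trimmer's slot and the pointer is on the mark (within 0.15 rad) (value of joint tray between -0.005 and 0.005 m and value of joint trimmer between -0.15 and 0.15 rad and distance between key and slot below 0.009 m and angle between key's own z axis and vertical below 0.15 rad), for 0.2 s.
At the end, for the whole second after the job is handed in: Every carrier flat in its own pocket (5 mm sideways, 3 mm in height), tray latched (within 5 mm of 0), trimmer within 0.15 rad of the mark, key upright in its stand (6 mm sideways, blade 26 mm or more below the mouth, tilt under 0.1 rad), all let go and at rest (((horizontal distance between carrier0 and pocket0 below 0.005 m and z of carrier0 in the frame of pocket0 between -0.003 and 0.003 m) or (horizontal distance between carrier0 and pocket1 below 0.005 m and z of carrier0 in the frame of pocket1 between -0.003 and 0.003 m) or (horizontal distance between carrier0 and pocket2 below 0.005 m and z of carrier0 in the frame of pocket2 between -0.003 and 0.003 m) or (horizontal distance between carrier0 and pocket3 below 0.005 m and z of carrier0 in the frame of pocket3 between -0.003 and 0.003 m)) and ((horizontal distance between carrier1 and pocket0 below 0.005 m and z of carrier1 in the frame of pocket0 between -0.003 and 0.003 m) or (horizontal distance between carrier1 and pocket1 below 0.005 m and z of carrier1 in the frame of pocket1 between -0.003 and 0.003 m) or (horizontal distance between carrier1 and pocket2 below 0.005 m and z of carrier1 in the frame of pocket2 between -0.003 and 0.003 m) or (horizontal distance between carrier1 and pocket3 below 0.005 m and z of carrier1 in the frame of pocket3 between -0.003 and 0.003 m)) and ((horizontal distance between carrier2 and pocket0 below 0.005 m and z of carrier2 in the frame of pocket0 between -0.003 and 0.003 m) or (horizontal distance between carrier2 and pocket1 below 0.005 m and z of carrier2 in the frame of pocket1 between -0.003 and 0.003 m) or (horizontal distance between carrier2 and pocket2 below 0.005 m and z of carrier2 in the frame of pocket2 between -0.003 and 0.003 m) or (horizontal distance between carrier2 and pocket3 below 0.005 m and z of carrier2 in the frame of pocket3 between -0.003 and 0.003 m)) and ((horizontal distance between carrier3 and pocket0 below 0.005 m and z of carrier3 in the frame of pocket0 between -0.003 and 0.003 m) or (horizontal distance between carrier3 and pocket1 below 0.005 m and z of carrier3 in the frame of pocket1 between -0.003 and 0.003 m) or (horizontal distance between carrier3 and pocket2 below 0.005 m and z of carrier3 in the frame of pocket2 between -0.003 and 0.003 m) or (horizontal distance between carrier3 and pocket3 below 0.005 m and z of carrier3 in the frame of pocket3 between -0.003 and 0.003 m)) and value of joint tray between -0.005 and 0.005 m and value of joint trimmer between -0.15 and 0.15 rad and horizontal distance between key and stand_mouth below 0.006 m and z of key in the frame of stand_mouth below -0.026 m and angle between key's own z axis and vertical below 0.1 rad and linear speed of each of carrier0, carrier1, carrier2, carrier3, key below 0.02 m/s); the robot touches nothing.
It fails at once if the robot itself touches the trimmer screw (contact force between any of the fingers, the arm and trimmer above 0.5 N).
It fails at once if a bystander (jar, bottle, vial, beaker, dishes) is tipped over or moved 60 mm (angle between any of jar, bottle, vial, beaker, dishes's own z axis and vertical above 0.6 rad or distance of any of jar, bottle, vial, beaker, dishes from where it was at the start of the episode above 0.06 m).
Of carrier0, carrier1, carrier2, carrier3 only 2 to 4 are there at a start; the rules pass over those that are not, and their reading is None.
At some moment in a run one of carrier0, carrier1, carrier2, carrier3 may be knocked a few centimetres aside while the robot is not near it.
It also fails if it takes over 210 s, if anything falls off the work surface, if the arm or the gripper's body presses on something with over 40 N, if the wrist force passes 120 N, or if a joint passes its speed limit or range.

## Working session

There is one attempt and no reset: what is moved stays moved. The work goes in short steps, Python scripts to look and compute and a tool call to move; the robot and the scene stay as the last step left them, time stands still between calls to the robot, and variables do not carry over. Pictures are saved under pics/ and viewed, at most 16 in all, crops included, and the job is handed in when it is done.

Besides the shell and the picture viewer there is one more tool, called after "Call:" as name(argument=value, ...) on one line, values as JSON. step_arm: Moves the arm, as the interface text tells. Its arguments: {"type":"object","properties":{"plan":{"type":"array"},"grip_force":{"type":"number"}},"required":["plan"]}

```bash
mkdir -p pics; ls
cat > h.py <<'E'
import numpy as np, cv2
from plant import env
def snap(n,save=None):
    s=env.snapshot(n)
    if save: cv2.imwrite(f'pics/{save}.png',cv2.cvtColor(s['frame'],cv2.COLOR_RGB2BGR))
    np.savez(f'/tmp/{n}.npz',**s)
    return s
def load(n): return dict(np.load(f'/tmp/{n}.npz'))
def rays(s,uv):
    uv=np.asarray(uv,float).reshape(-1,2); K=s['mtx']
    d=(uv-[K[0,2],K[1,2]])/[K[0,0],K[1,1]]; u=d.copy()
    for _ in range(20): u=d/(1+s['k1']*(u**2).sum(1,keepdims=True))
    return u
def plane(s,uv,z):
    u=rays(s,uv); D=np.c_[u,np.ones(len(u))]@s['R']; C=-s['R'].T@s['t']
    return C+D*((z-C[2])/D[:,2])[:,None]
def cloud(s):
    h,w=s['z_map'].shape; vv,uu=np.mgrid[:h,:w]
    u=rays(s,np.c_[uu.ravel(),vv.ravel()]); z=s['z_map'].ravel()[:,None]
    P=(np.c_[u,np.ones(len(u))]*z-s['t'])@s['R']
    P[z[:,0]==0]=np.nan
    return P.reshape(h,w,3)
def proj(s,X):
    c=np.asarray(X,float).reshape(-1,3)@s['R'].T+s['t']; u=c[:,:2]/c[:,2:]
    u=u*(1+s['k1']*(u**2).sum(1,keepdims=True)); K=s['mtx']
    return u*[K[0,0],K[1,1]]+[K[0,2],K[1,2]]
E
python3 - <<'E'
from h import *
for n in('scene','top','wrist'):
    s=snap(n,n+'0'); print(n,s['mtx'].round(1).tolist(),s['k1'],s['R'].round(3).tolist(),(-s['R'].T@s['t']).round(3), (s['z_map']>0).mean())
st=env.read_state(); print(st)
a=[cv2.imread(f'pics/{n}0.png') for n in('scene','top')]
cv2.imwrite('pics/a.png',cv2.resize(np.vstack(a),(0,0),fx=.78,fy=.78))
E
```

```text
pics
scene [[354.9, 0.0, 257.9], [0.0, 354.9, 187.6], [0.0, 0.0, 1.0]] -0.05156418851571677 [[0.78, 0.626, 0.022], [0.343, -0.397, -0.851], [-0.524, 0.671, -0.524]] [ 0.994 -0.709  0.618] 0.9959971110026041
top [[370.2, 0.0, 253.4], [0.0, 370.2, 188.5], [0.0, 0.0, 1.0]] -0.02884438399528096 [[0.109, -0.994, -0.002], [-0.974, -0.106, -0.201], [0.199, 0.024, -0.98]] [ 0.219 -0.03   1.217] 0.9959665934244791
wrist [[320.3, 0.0, 254.0], [0.0, 320.3, 183.8], [0.0, 0.0, 1.0]] 0.024309774736603184 [[0.397, 0.918, -0.0], [0.868, -0.375, 0.326], [0.299, -0.13, -0.945]] [0.181 0.629 0.373] 0.9960835774739584
{'time': 0.15, 'joint_positions': array([ 1.11540292e+00,  4.80683191e-01,  1.59671596e+00,  4.12102849e-05,
        1.06511618e+00, -4.65601566e-02]), 'qvel': array([-0.00172853, -0.00186773, -0.00020134,  0.00010215, -0.00064488,
        0.00068266]), 'effort': array([ 5.99300129e-04, -9.51151228e+01, -4.30463076e+01, -4.63931724e-05,
        8.00872775e-03, -5.18311947e-05]), 'tcp_pos': array([0.25821373, 0.59618541, 0.24182771]), 'tool_rot': array([-3.14067265e+00, -7.89396512e-05,  2.73273939e+00]), 'ft_force': array([ 0.02196266, -0.32127816, -0.72965211]), 'wrist_torque': array([0.01976756, 0.02594361, 0.00325748]), 'grip_force': 0.0, 'finger_gap': 0.08508374058105964}
```

View pics/top0.png

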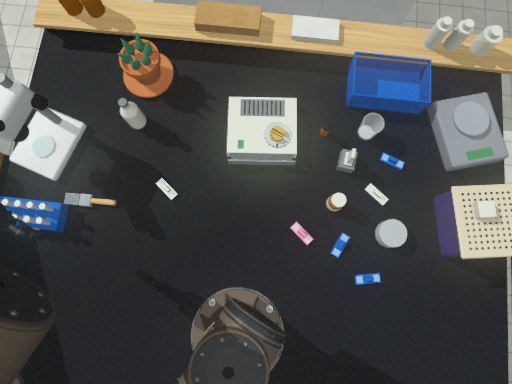

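View pics/scene0.png

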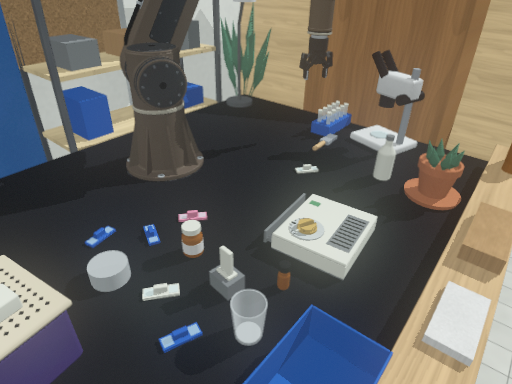

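The top view shows two white carriers at (167,189) and (376,194). The look-alikes are pink at (301,233) and blue at (340,245), (367,279) and (392,160). The reader is at (262,130), the key and stand at (347,160), and the vial at (324,132). The scene view has the same two white carriers at (307,169) and (161,291).

Run:
```python
from h import *
s=load('top'); P=cloud(s); f=s['frame'].astype(int); hsv=cv2.cvtColor(s['frame'],cv2.COLOR_RGB2HSV)
white=(hsv[...,1]<60)&(hsv[...,2]>140)
z=P[...,2]
print('bench z',np.nanmedian(z[200:230,200:270]))
# white things low height
m=(white&(z<0.04)&(z>-.01)).astype(np.uint8)
n,l,st,c=cv2.connectedComponentsWithStats(m)
for i in range(1,n):
    if 15<st[i,4]<600:
        q=P[l==i]; print('white',st[i].tolist(),np.nanmean(q,0).round(3))
for name,(u,v) in dict(c0=(167,189),c1=(376,194)).items():
    w=(white)[v-20:v+20,u-20:u+20].astype(np.uint8); 
    pts=np.argwhere(w)[:,::-1]+[u-20,v-20]
    X=plane(s,pts,0.008)[:,:2]; r=cv2.minAreaRect(X.astype(np.float32)*1000); print(name,r)
# reader
m=((z>.042)&(z<.056)&(P[...,0]>.4)).astype(np.uint8); n,l,st,c=cv2.connectedComponentsWithStats(m)
i=1+np.argmax(st[1:,4]); print(st[i]); X=plane(s,np.argwhere(l==i)[:,::-1],.05)[:,:2]
print('reader',cv2.minAreaRect(X.astype(np.float32)*1000), np.nanmedian(z[l==i]))
# stand & objects
m=((z>.02)).astype(np.uint8); n,l,st,c=cv2.connectedComponentsWithStats(m)
for i in range(1,n):
    if st[i,4]>30:
        q=P[l==i]; print(st[i].tolist(),np.nanmin(q,0).round(3),np.nanmax(q,0).round(3))
w=load('wrist'); 
big=[cv2.resize(s['frame'][y:y+h,x:x+ww],(400,300),interpolation=cv2.INTER_CUBIC) for x,y,ww,h in((220,85,88,66),(325,140,88,66),(140,160,88,66))]
big.append(cv2.resize(w['frame'],(400,300)))
cv2.imwrite('pics/b.png',cv2.cvtColor(np.vstack([np.hstack(big[:2]),np.hstack(big[2:])]),cv2.COLOR_RGB2BGR))
```

```text
bench z 0.0005111642683523756
white [364, 121, 13, 11, 77] [ 0.721 -0.379  0.016]
white [132, 123, 13, 6, 41] [0.639 0.415 0.024]
white [358, 128, 15, 11, 55] [ 0.688 -0.351  0.022]
white [155, 178, 23, 22, 208] [0.434 0.289 0.011]
white [365, 183, 24, 22, 230] [ 0.491 -0.409  0.01 ]
white [64, 193, 27, 13, 285] [0.365 0.574 0.019]
white [326, 197, 6, 13, 23] [ 0.436 -0.248  0.025]
white [292, 223, 9, 9, 51] [ 0.353 -0.152  0.009]
white [376, 222, 7, 19, 50] [ 0.365 -0.414  0.026]
white [303, 235, 9, 9, 49] [ 0.318 -0.193  0.009]
white [209, 299, 6, 7, 25] [0.089 0.089 0.016]
white [267, 305, 6, 8, 30] [ 0.09  -0.092  0.016]
c0 ((434.29931640625, 289.2023010253906), (80.45221710205078, 28.16183090209961), 52.00904083251953)
c1 ((490.96502685546875, -410.1412353515625), (80.92562103271484, 32.01827621459961), 48.991188049316406)
[ 227   96   70   59 3664]
reader ((675.9039306640625, -5.4083709716796875), (202.4564971923828, 229.58468627929688), 4.990614414215088) 0.05051904655311623
[33, 0, 479, 170, 25569] [ 0.597 -0.84   0.02 ] [1.087 0.839 0.205]
[0, 73, 85, 107, 5088] [0.421 0.602
[... 539 characters left out ...]
 0.02] [ 0.534 -0.588  0.185]
[373, 189, 9, 9, 32] [ 0.479 -0.421  0.021] [ 0.503 -0.393  0.029]
[327, 192, 20, 19, 273] [ 0.418 -0.293  0.022] [ 0.466 -0.244  0.092]
[78, 194, 14, 12, 90] [0.345 0.529 0.02 ] [0.386 0.574 0.026]
[0, 196, 66, 43, 2120] [0.219 0.524 0.02 ] [0.344 0.814 0.389]
[377, 219, 30, 29, 698] [ 0.318 -0.499  0.02 ] [ 0.408 -0.41   0.053]
[298, 229, 9, 8, 36] [ 0.324 -0.185  0.021] [ 0.346 -0.158  0.03 ]
[338, 240, 7, 10, 36] [ 0.296 -0.309  0.02 ] [ 0.325 -0.29   0.029]
[0, 264, 57, 120, 4332] [-0.217  0.161  0.02 ] [0.187 0.661 0.894]
[364, 277, 10, 5, 38] [ 0.205 -0.407  0.02 ] [ 0.219 -0.378  0.029]
[175, 294, 112, 90, 6157] [-0.058 -0.123  0.02 ] [0.136 0.119 0.419]
```

View pics/b.png

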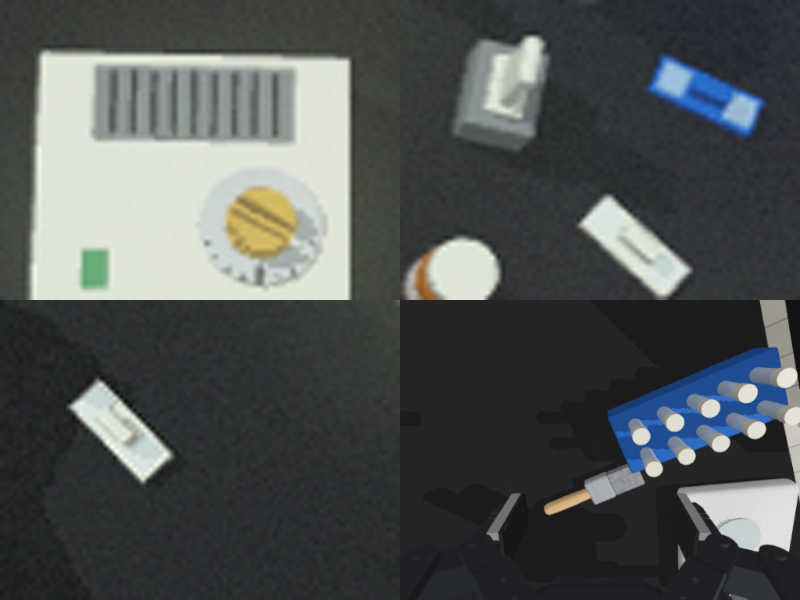

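Call:
step_arm(plan=[[252,-616,-50,0,0,28.4,-1],[252,-616,-50,0,0,28.4,-1],[252,-616,-50,0,0,28.4,-1],[252,-616,-50,0,0,28.4,-1],[252,-616,-50,0,0,28.4,-1],[252,-616,-50,0,0,28.4,-1],[252,-616,-50,0,0,28.4,-1],[252,-616,-50,0,0,28.4,-1]])

```text
time: 0.95
tcp_pos: [0.4081, 0.2295, 0.2126]
tool_rot: [3.142, 0.0, -3.054]
ft_force: [0.5, 0.1, 0.4]
finger_gap: -0.0003
grip_force: 0.0
```

Call:
step_arm(plan=[[102,-249,-20,0,0,0,-1],[102,-249,-20,0,0,0,-1],[102,-249,-20,0,0,0,-1],[102,-249,-20,0,0,0,-1],[102,-249,-20,0,0,0,-1],[102,-249,-20,0,0,0,-1],[102,-249,-20,0,0,0,-1]])

```text
time: 1.65
tcp_pos: [0.5107, -0.0203, 0.1923]
tool_rot: [-3.141, 0.0, -3.058]
ft_force: [0.2, 0.4, 0.2]
finger_gap: -0.0002
grip_force: 0.0
```

Run:
```python
from h import *
s=snap('wrist','w1'); st=env.read_state(); print(st['tcp_pos'],st['tool_rot'],st['ft_force'])
P=cloud(s); z=P[...,2]
R=P[(z>.047)&(z<.053)&(P[...,0]>.5)]
print(R.shape,cv2.minAreaRect((R[:,:2]*1000).astype(np.float32)))
for lo,hi in((-.1,-.06),(-.04,.0),(.03,.07)):
    m=(P[...,1]>lo)&(P[...,1]<hi)
    for a,b in((.025,.045),(.046,.054)):
        q=P[m&(z>a)&(z<b)&(P[...,0]>.45)]; print(lo,a,len(q),np.percentile(q[:,0],[1,5]) if len(q) else '')
```

```text
[ 0.50988427 -0.01877223  0.19231812] [ 3.14143162e+00 -5.92396241e-04 -3.05732058e+00] [0.11353515 0.22986421 0.92272427]
(8630, 3) ((654.995361328125, -58.89122009277344), (144.71536254882812, 334.413330078125), 5.11283016204834)
-0.1 0.025 615 [0.55574817 0.55607638]
-0.1 0.046 1773 [0.58435272 0.5861229 ]
-0.04 0.025 603 [0.55038534 0.55083708]
-0.04 0.046 375 [0.58050026 0.58146914]
0.03 0.025 606 [0.54412865 0.54453458]
0.03 0.046 1981 [0.57267491 0.57477206]
```

View pics/w1.png

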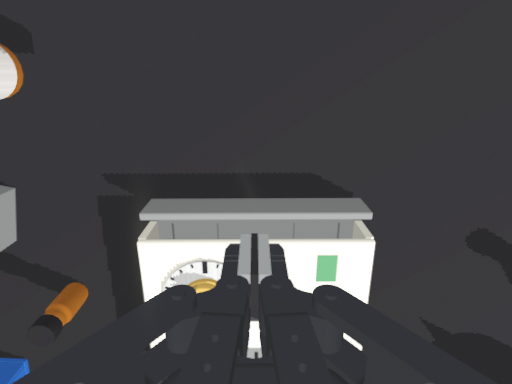

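Call:
step_arm(plan=[[0,0,-50,0,0,0,-1],[0,0,-100,0,0,0,-1],[0,0,-140,0,0,0,-1],[0,0,-157,0,0,0,-1],[10,1,-157,0,0,0,-1],[20,2,-157,0,0,0,-1],[24,2,-157,0,0,0,-1],[28,2.5,-157,0,0,0,-1]])

```text
time: 2.5
tcp_pos: [0.5395, -0.0149, 0.0371]
tool_rot: [-3.141, 0.003, -3.054]
ft_force: [-0.0, 0.1, -1.1]
finger_gap: 0.0002
grip_force: 0.0
```

Call:
step_arm(plan=[[4,0.3,0,0,0,0,-1],[7,0.6,0,0,0,0,-1],[10,0.9,0,0,0,0,-1],[13,1.1,0,0,0,0,-1],[16,1.4,0,0,0,0,-1]])

```text
time: 3.0
tcp_pos: [0.5529, -0.0138, 0.036]
tool_rot: [3.141, -0.002, -3.055]
ft_force: [-5.7, -0.2, 4.4]
finger_gap: 0.0001
grip_force: 3.1
```

Call:
step_arm(plan=[[3,0.3,0,0,0,0,-1],[5,0.4,0,0,0,0,-1],[7,0.6,0,0,0,0,-1]])

```text
time: 3.3
tcp_pos: [0.5594, -0.0132, 0.0358]
tool_rot: [3.141, -0.003, -3.055]
ft_force: [-17.0, -2.2, 7.1]
finger_gap: -0.0
grip_force: 9.2
```

Call:
step_arm(plan=[[2,0.2,0,0,0,0,-1],[3,0.3,0,0,0,0,-1]])

```text
time: 3.5
tcp_pos: [0.5595, -0.013, 0.0355]
tool_rot: [3.141, -0.008, -3.055]
ft_force: [-24.6, -5.7, 18.4]
finger_gap: -0.0001
grip_force: 12.5
```

Call:
step_arm(plan=[[-40,-3,0,0,0,0,-1],[-60,-5,40,0,0,0,0],[-60,-5,90,0,0,0,1],[-60,-5,140,0,0,0,1],[-60,-5,165,0,0,0,1],[-60,-5,165,0,0,0,1]])

```text
time: 4.1
tcp_pos: [0.5061, -0.0182, 0.205]
tool_rot: [-3.14, 0.007, -3.055]
ft_force: [-0.2, -0.0, -0.5]
finger_gap: 0.0721
grip_force: 0.0
```

Call:
step_arm(plan=[[0,50,0,0,0,0,1],[0,100,0,0,0,0,1],[0,150,0,0,0,0,1],[0,200,0,0,0,0,1],[-20,240,0,0,0,0,1],[-30,240,0,0,0,0,1],[-30,240,0,0,0,0,1]])

```text
time: 4.8
tcp_pos: [0.4721, 0.2226, 0.2002]
tool_rot: [-3.141, -0.002, -3.052]
ft_force: [0.7, -0.1, 0.6]
finger_gap: 0.0853
grip_force: 0.0
```

```bash
cat > look.py <<'E'
from h import *
# white carriers in a view: components with z<.035, by min-area rect on plane .008
def carriers(s):
    P=cloud(s); z=P[...,2]; hsv=cv2.cvtColor(s['frame'],cv2.COLOR_RGB2HSV)
    m=((hsv[...,1]<60)&(hsv[...,2]>130)&(z<.035)).astype(np.uint8)
    n,l,st,c=cv2.connectedComponentsWithStats(m); out=[]
    for i in range(1,n):
        if st[i,4]<60: continue
        q=np.argwhere(l==i)[:,::-1]
        base=q[(z[l==i]>.003)&(z[l==i]<.013)]
        if len(base)<30: continue
        X=P[base[:,1],base[:,0],:2]*1000; X=X[np.isfinite(X).all(1)]
        r=cv2.minAreaRect(X.astype(np.float32))
        a,b=r[1]; ang=r[2] if a>b else r[2]+90
        if 60<max(a,b)<100 and 20<min(a,b)<45: out.append((np.round(r[0],1),np.round((max(a,b),min(a,b)),1),round((ang+90)%180-90,1),c[i].round()))
    return out
E
python3 - <<'E'
from look import *
st=env.read_state(); print(st['tcp_pos'],st['tool_rot'])
w=snap('wrist','w2'); t=snap('top','t2')
for s in(w,t): print(carriers(s))
P=cloud(t); z=P[...,2]
q=P[(z>.03)&(z<.05)&(P[...,0]>.4)&(P[...,0]<.57)&(abs(P[...,1])<.15)]; print(len(q),q.min(0),q.max(0))
cv2.imwrite('pics/c.png',cv2.cvtColor(np.hstack([cv2.resize(w['frame'],(400,300)),cv2.resize(t['frame'][80:200,200:360],(400,300))]),cv2.COLOR_RGB2BGR))
E
```

```text
[0.47209504 0.22258407 0.20015558] [-3.14102167e+00 -1.61592348e-03 -3.05215030e+00]
[(array([435.2, 290.6]), array([80.2, 29.6]), 51.6, array([323., 128.]))]
[(array([ 490.8, -410.7]), array([80.6, 31.8]), 50.8, array([376., 194.]))]
227 [ 0.45299239 -0.13524412  0.03013964] [0.56903841 0.0984868  0.04894585]
```

View pics/c.png

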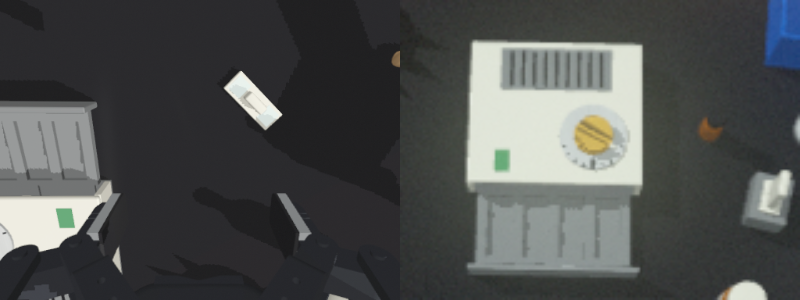

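Call:
step_arm(plan=[[-37,68,-50,0,0,46.5,1],[-37,68,-100,0,0,46.5,1],[-37,68,-100,0,0,46.5,1],[-37,68,-100,0,0,46.5,1],[-37,68,-100,0,0,46.5,1],[-37,68,-100,0,0,46.5,1],[-37,68,-100,0,0,46.5,0],[-37,68,-100,0,0,46.5,0]])

```text
time: 5.7
tcp_pos: [0.4377, 0.2893, 0.1007]
tool_rot: [-3.141, 0.0, -2.247]
ft_force: [-0.3, -0.6, -0.3]
finger_gap: 0.0594
grip_force: 0.0
```

Run:
```python
from look import *
st=env.read_state(); print(st['tcp_pos'],st['tool_rot'],np.degrees(st['tool_rot'][2]),st['finger_gap'])
w=snap('wrist','w3'); print(carriers(w))
```

```text
[0.43766702 0.28930587 0.10067527] [-3.14142506e+00  2.14754555e-04 -2.24704013e+00] -128.74591569194055 0.059350505102292644
[(array([434.9, 290.2]), array([80.1, 30.1]), 51.1, array([219., 141.]))]
```

Call:
step_arm(plan=[[-2.5,1.5,-40,0,0,0,-0.2],[-2.5,1.5,-65,0,0,0,-0.2],[-2.5,1.5,-80,0,0,0,-0.2],[-2.5,1.5,-80,0,0,0,-0.2]])

```text
time: 6.15
tcp_pos: [0.4335, 0.2907, 0.019]
tool_rot: [3.141, -0.003, -2.245]
ft_force: [-0.5, -0.0, 0.6]
finger_gap: 0.0342
grip_force: 0.0
```

Call:
step_arm(plan=[[0,0,0,0,0,0,-1],[0,0,0,0,0,0,-1],[0,0,0,0,0,0,-1],[0,0,0,0,0,0,-1],[0,0,40,0,0,0,-1],[0,0,79,0,0,0,-1],[0,0,79,0,0,-8,-1]], grip_force=40)

```text
time: 6.85
tcp_pos: [0.4366, 0.293, 0.1042]
tool_rot: [-3.14, 0.007, -2.383]
ft_force: [-0.8, 0.0, -1.3]
finger_gap: 0.0107
grip_force: 39.8
```

Call:
step_arm(plan=[[83,-240,30,0,0,-38.4,-1],[83,-240,30,0,0,-38.4,-1],[83,-240,30,0,0,-38.4,-1],[83,-240,30,0,0,-38.4,-1],[83,-240,30,0,0,-38.4,-1],[83,-240,30,0,0,-38.4,-1],[83,-240,30,0,0,-38.4,-1],[83,-240,30,0,0,-38.4,-1]])

```text
time: 7.65
tcp_pos: [0.5169, 0.0522, 0.1297]
tool_rot: [3.141, -0.0, -3.053]
ft_force: [0.8, 0.6, 0.2]
finger_gap: 0.0102
grip_force: 39.7
```

Run:
```python
from look import *
st=env.read_state(); print(st['tcp_pos'],st['tool_rot'],np.degrees(st['tool_rot'][2]),st['finger_gap'])
w=snap('wrist','w4'); snap('top')
```

```text
[0.51691047 0.05216198 0.12972128] [ 3.14141173e+00 -2.47708397e-04 -3.05257037e+00] -174.89939866620398 0.010209070776079295
```

View pics/w4.png

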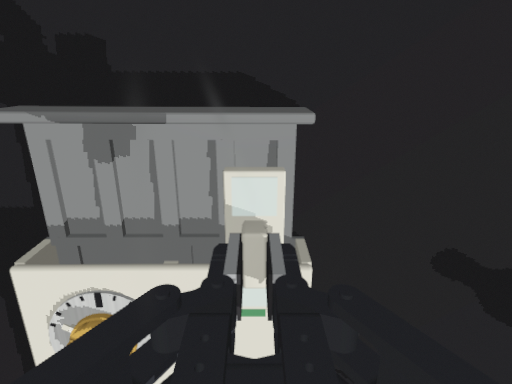

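Run:
```python
from look import *
w=load('wrist'); P=cloud(w); z=P[...,2]
a=np.radians(5.1); xd=np.array([np.cos(a),np.sin(a)]); yd=np.array([-np.sin(a),np.cos(a)])
X=P[...,:2]@xd; Y=P[...,:2]@yd
m=(z>.038)&(z<.048)&(P[...,0]<.49)&(P[...,0]>.42)
print('plate top X',np.percentile(X[m],[2,50,98]),'Y',np.percentile(Y[m],[.5,50,99.5]))
mt=P[m][:,:2]; print('fit yaw',np.degrees(np.arctan(-np.polyfit(mt[:,1],mt[:,0],1)[0])))
# rib profile
xc=np.percentile(X[m],50)+.040
b=(abs(X-xc)<.006)&(z<.03)&(z>0)
bins=np.arange(-.14,.14,.002)
i=np.digitize(Y[b],bins); zz=z[b]
print(xc,[(round(bins[k-1]*1000+1),round(np.median(zz[i==k])*1000,1)) for k in range(1,len(bins)) if (i==k).sum()>1])
yb=np.percentile(Y[m],99.5)-.112-.024
b=(abs(Y-yb)<.010)&(z<.05)&(X<.62)
bins=np.arange(.42,.62,.002); i=np.digitize(X[b],bins); zz=z[b]
print(yb,[(round(bins[k-1]*1000+1),round(np.median(zz[i==k])*1000,1)) for k in range(1,len(bins)) if (i==k).sum()>1])
# top view
t=load('top');P=cloud(t);z=P[...,2];X=P[...,:2]@xd; Y=P[...,:2]@yd
m=(z>.047)&(z<.054)&(X>.5)&(abs(P[...,1])<.2)
print('roof X',np.percentile(X[m],[1,99]),'Y',np.percentile(Y[m],[1,99]))
# held carrier
P=cloud(w);z=P[...,2];hsv=cv2.cvtColor(w['frame'],cv2.COLOR_RGB2HSV)
m=np.zeros(z.shape,bool);m[165:320,215:290]=1; m&=(z>.10)&(z<.145); q=P[m]
for lo in np.arange(.1,.145,.005): print(round(lo,3),((q[:,2]>=lo)&(q[:,2]<lo+.005)).sum(),end=' ')
k=(z>.108)&(z<.124)&m&(hsv[...,2]>120)
XX=P[k][:,:2]@xd; YY=P[k][:,:2]@yd; print('\ncarrier',np.percentile(XX,[1,99]),np.percentile(YY,[1,99]),np.median(z[k]))
print(np.array([.51691,.05216])@np.c_[xd,yd])
```

```text
plate top X [0.45974502 0.46330525 0.46751346] Y [-0.16124241 -0.06188406  0.04546122]
fit yaw 5.115359774640486
0.5033052457193666 [(-139, np.float64(9.3)), (-137, np.float64(9.4)), (-135, np.float64(9.1)), (-133, np.float64(9.4)), (-131, np.float64(9.5)), (-129, np.float64(9.2)), (-127, np.float64(9.4)), (-125, np.float64(9.3)), (-123, np.float64(9.0)), (-119, np.float64(15.1)), (-117, np.float64(15.4)), (-115, np.float64(15.3)), (-113, np.float64(15.2)), (-111, np.float64(15.5)), (-109, np.float64(15.2)), (-107, np.float64(14.8)), (-105, np.float64(10.1)), (-103, np.float64(9.3)), (-101, np.float64(9.3)), (-99, np.float64(9.4)), (-97, np.float64(9.5)), (-95, np.float64(9.5)), (-93, np.float64(9.4)), (-91, np.float64(9.1)), (-89, np.float64(9.5)), (-87, np.float64(9.2)), (-85, np.float64(9.1)), (-83, np.float64(9.5)), (-81, np.float64(9.1)), (-79, np.float64(9.7)), (-77, np.float64(9.2)), (-75, np.float64(9.5)), (-73, np.float64(15.2)), (-71, np.float64(15.4)), (-69, np.float64(15.5)), (-67, np.float64(15.2)), (-65, np.float64(15.5)), (-63, np.float64(15.3)), (-61, np.float64(15.3)
[... 4134 characters left out ...]
(15.0)), (571, np.float64(15.4)), (573, np.float64(15.4)), (575, np.float64(15.6)), (577, np.float64(47.1)), (579, np.float64(49.2)), (581, np.float64(49.4)), (583, np.float64(48.9)), (585, np.float64(48.8)), (587, np.float64(49.1)), (589, np.float64(48.9)), (591, np.float64(4.8)), (593, np.float64(5.1)), (595, np.float64(48.3)), (597, np.float64(48.7)), (599, np.float64(48.5)), (601, np.float64(4.4)), (603, np.float64(49.4)), (605, np.float64(49.4))]
roof X [0.57616831 0.7729408 ] Y [-0.1801866  -0.07741349]
0.1 0 0.105 29 0.11 633 0.115 3655 0.12 212 0.125 389 0.13 1604 0.135 302 0.14 357 
carrier [0.4785747  0.55675718] [-0.00852126  0.02060703] 0.11584846452866672
[0.51950031 0.00600315]
```

Call:
step_arm(plan=[[8,1.7,-40,0,0,0,-1],[8,1.7,-75,0,0,0,-1],[8,1.7,-86,0,0,0,-1],[8,1.7,-90,0,0,0,-1],[8,1.7,-94,0,0,0,-1],[8,1.7,-96,0,0,0,-1],[8,1.7,-96,0,0,0,-1]])

```text
time: 8.45
tcp_pos: [0.5258, 0.0534, 0.0344]
tool_rot: [-3.142, 0.001, -3.053]
ft_force: [-1.9, 0.6, -0.7]
finger_gap: 0.0111
grip_force: 39.7
```

Call:
step_arm(plan=[[0,0,-2,0,0,0,-1],[0,0,-2,0,0,0,-1],[0,0,-2,0,0,0,-0.4],[0,0,-2,0,0,0,-0.4],[0,0,15,0,0,0,-0.4],[0,0,60,0,0,0,-0.4],[0,0,100,0,0,0,0]])

```text
time: 9.15
tcp_pos: [0.5249, 0.0533, 0.1347]
tool_rot: [3.142, -0.001, -3.053]
ft_force: [0.6, 0.8, -0.2]
finger_gap: 0.0391
grip_force: 0.0
```

Call:
step_arm(plan=[[-30,-80,20,0,0,0,0.5],[-30,-120,40,0,0,0,0.5],[-30,-120,40,0,0,0,0.5],[-30,-120,40,0,0,0,0.5],[-30,-120,40,0,0,0,0.5]])

```text
time: 9.65
tcp_pos: [0.4954, -0.0672, 0.174]
tool_rot: [-3.141, 0.001, -3.055]
ft_force: [-0.2, -0.4, -0.8]
finger_gap: 0.0638
grip_force: 0.0
```

```bash
cat >> look.py <<'E'
a=np.radians(5.1); xd=np.array([np.cos(a),np.sin(a)]); yd=np.array([-np.sin(a),np.cos(a)])
def tray(s):
    P=cloud(s); z=P[...,2]; hsv=cv2.cvtColor(s['frame'],cv2.COLOR_RGB2HSV)
    X=P[...,:2]@xd; Y=P[...,:2]@yd
    m=((hsv[...,2]>150)&(z>.012)&(z<.024)&(X>.44)&(X<.59)&(Y>-.18)&(Y<.06)).astype(np.uint8)
    n,l,st,c=cv2.connectedComponentsWithStats(m)
    for i in range(1,n):
        if st[i,4]>150:
            q=np.c_[X[l==i],Y[l==i]]*1000; r=cv2.minAreaRect(q.astype(np.float32)); print('in tray XY',np.round(r[0],1),np.round(r[1],1),round(r[2],1),'z',np.median(z[l==i]).round(4))
E
python3 - <<'E'
from look import *
st=env.read_state(); print(st['tcp_pos'],np.degrees(st['tool_rot'][2]),st['finger_gap'])
w=snap('wrist','w5'); tray(w)
t=snap('top'); print(carriers(t))
E
```

```text
[ 0.49537756 -0.06720711  0.17395355] -175.02654650041856 0.0638369585370402
in tray XY [527.    7.1] [79.5 32. ] 0.0 z 0.0177
[(array([ 490.8, -408.8]), array([78.8, 33.3]), 52.6, array([376., 194.]))]
```

View pics/w5.png

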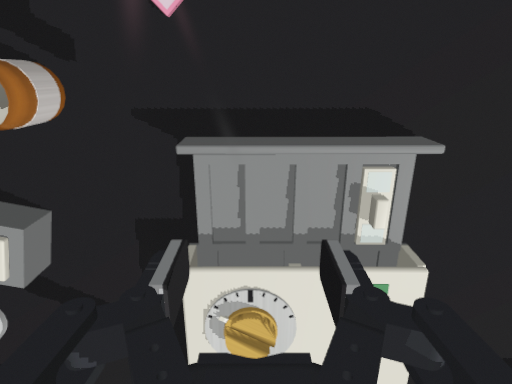

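Call:
step_arm(plan=[[-4,-240,10,0,0,-134,0.5],[-4,-240,10,0,0,-134,0.5],[-4,-240,10,0,0,-134,0.5],[-4,-240,10,0,0,-134,0.5],[-4,-240,10,0,0,-134,0.5],[-4,-240,10,0,0,-134,0.5],[-4,-240,10,0,0,-134,0.5],[-4,-240,10,0,0,-134,0.5]])

```text
time: 10.55
tcp_pos: [0.4916, -0.3058, 0.1828]
tool_rot: [-3.141, -0.001, 2.025]
ft_force: [-0.3, 0.6, 0.4]
finger_gap: 0.0638
grip_force: 0.0
```

Call:
step_arm(plan=[[0,-90,10,0,0,-65.3,0.2],[0,-90,0,0,0,-65.3,0.2],[0,-90,0,0,0,-65.3,0.2],[0,-90,0,0,0,-65.3,0.2],[0,-90,0,0,0,-65.3,0.2],[0,-90,0,0,0,-65.3,0.2],[0,-90,-30,0,0,-65.3,0.2],[0,-90,-30,0,0,-65.3,0.2]])

```text
time: 11.35
tcp_pos: [0.4907, -0.3942, 0.15]
tool_rot: [-3.136, -0.0, 0.886]
ft_force: [-0.1, -0.2, 0.1]
finger_gap: 0.0511
grip_force: 0.0
```

Run:
```python
from look import *
st=env.read_state(); print(st['tcp_pos'],np.degrees(st['tool_rot'][2]),st['finger_gap'],st['joint_positions'][5])
w=snap('wrist','w6'); print(carriers(w))
```

```text
[ 0.49069909 -0.3941725   0.14996448] 50.76962045014801 0.05113075967387079 -0.040340768069687685
[(array([ 493.7, -409.4]), array([80.3, 29.5]), 52.5, array([268., 180.]))]
```

Call:
step_arm(plan=[[3,-15.2,-40,0,0,1.7,-0.1],[3,-15.2,-85,0,0,1.7,-0.2],[3,-15.2,-115,0,0,1.7,-0.2],[3,-15.2,-129,0,0,1.7,-0.2],[3,-15.2,-129,0,0,1.7,-0.2]])

```text
time: 11.9
tcp_pos: [0.494, -0.4105, 0.0229]
tool_rot: [-3.138, -0.0, 0.922]
ft_force: [0.4, 0.6, 0.0]
finger_gap: 0.0343
grip_force: 0.0
```

Call:
step_arm(plan=[[0,0,0,0,0,0,-1],[0,0,0,0,0,0,-1],[0,0,0,0,0,0,-1],[0,0,0,0,0,0,-1],[0,0,40,0,0,0,-1],[0,0,90,0,0,0,-1],[0,0,140,0,0,0,-1],[0,0,180,0,0,0,-1]])

```text
time: 12.7
tcp_pos: [0.4947, -0.4123, 0.2086]
tool_rot: [3.139, 0.0, 0.92]
ft_force: [0.8, -0.8, -1.3]
finger_gap: 0.0103
grip_force: 41.5
```

Call:
step_arm(plan=[[33,322,0,0,0,-47.6,-1],[33,322,0,0,0,-47.6,-1],[33,322,0,0,0,-47.6,-1],[33,322,0,0,0,-47.6,-1],[33,322,0,0,0,-47.6,-1],[33,322,0,0,0,-47.6,-1],[33,322,-40,0,0,-47.6,-1],[33,322,-79,0,0,-47.6,-1]])

```text
time: 13.5
tcp_pos: [0.5293, -0.0869, 0.1276]
tool_rot: [3.14, -0.006, 0.092]
ft_force: [0.6, -1.4, -1.9]
finger_gap: 0.0102
grip_force: 41.5
```

Call:
step_arm(plan=[[0,0,0,0,0,0,-1],[0,0,0,0,0,0,-1]])

```text
time: 13.7
tcp_pos: [0.5273, -0.0902, 0.1265]
tool_rot: [-3.141, 0.001, 0.09]
ft_force: [0.4, -0.5, -0.1]
finger_gap: 0.0108
grip_force: 41.5
```

Run:
```python
from look import *
st=env.read_state(); T=st['tcp_pos']; print(T,np.degrees(st['tool_rot'][2]),st['finger_gap'],T[:2]@np.c_[xd,yd])
w=snap('wrist','w7'); P=cloud(w); z=P[...,2]; X=P[...,:2]@xd; Y=P[...,:2]@yd
hsv=cv2.cvtColor(w['frame'],cv2.COLOR_RGB2HSV)
k=(z>T[2]-.022)&(z<T[2]-.007)&(hsv[...,2]>120)&(hsv[...,1]<70)
q=np.c_[X[k],Y[k]]; q=q[(abs(q-T[:2]@np.c_[xd,yd])<.06).all(1)]
print('carrier',len(q),np.percentile(q,[1,99],axis=0),cv2.minAreaRect((q*1000).astype(np.float32)),np.median(z[k]))
tray(w)
for x0 in(.498,.505):
    b=(abs(X-x0)<.004)&(z<.03)&(z>.005); y=Y[b]; 
    hi=z[b]>.0122; print('ribs',[(round(v*1000),int(h)) for v,h in zip(np.sort(y)[::6],hi[np.argsort(y)][::6]) if v<-.05])
print('raised front ledge end', end=' ')
b=(abs(Y+.09)<.01)&(z>.005)&(z<.0122)&(X<.6); print(np.percentile(X[b],[1,99]))
```

```text
[ 0.52725873 -0.09016943  0.12645258] 5.1453578254806125 0.010768948748092554 [ 0.5171558  -0.13668275]
carrier 4362 [[ 0.4797435  -0.15166712]
 [ 0.55830135 -0.12249964]] ((518.188232421875, -137.10183715820312), (80.87004852294922, 30.021825790405273), 0.1354103684425354) 0.10757927315439733
in tray XY [527.5   7.4] [79.5 33.2] 0.1 z 0.0176
ribs [(-168, 1), (-168, 1), (-167, 1), (-167, 1), (-166, 1), (-166, 1), (-165, 1), (-165, 1), (-164, 1), (-163, 1), (-163, 1), (-162, 1), (-162, 1), (-161, 1), (-113, 1), (-112, 1), (-112, 1), (-111, 1), (-111, 1), (-111, 1), (-110, 1), (-109, 1), (-109, 1), (-108, 1), (-108, 1), (-107, 1), (-106, 0), (-105, 0), (-104, 0), (-104, 0), (-103, 0), (-103, 0), (-102, 0), (-102, 0), (-101, 0), (-100, 0), (-100, 0), (-99, 0), (-99, 0), (-98, 0), (-98, 0), (-97, 0), (-96, 0), (-96, 0), (-95, 0), (-94, 0), (-94, 0), (-93, 0), (-93, 0), (-92, 0), (-92, 0), (-91, 0), (-91, 0), (-90, 0), (-89, 0), (-89, 0), (-88, 0), (-88, 0), (-87, 0), (-87, 0), (-86, 0), (-86, 0), (-85, 0), (-84, 0), (-84, 0), (-83, 0), (-83, 0), (-82, 0), (-82, 0), (-81, 0), (-80, 0), (-
[... 1188 characters left out ...]
0), (-86, 0), (-85, 0), (-85, 0), (-84, 0), (-84, 0), (-83, 0), (-83, 0), (-82, 0), (-81, 0), (-81, 0), (-80, 0), (-80, 0), (-79, 0), (-78, 0), (-78, 0), (-77, 0), (-77, 0), (-76, 0), (-76, 0), (-75, 0), (-75, 0), (-74, 0), (-73, 0), (-73, 0), (-72, 0), (-72, 1), (-72, 1), (-72, 0), (-72, 0), (-71, 1), (-71, 1), (-70, 1), (-70, 1), (-69, 1), (-69, 1), (-68, 1), (-67, 1), (-67, 1), (-66, 1), (-66, 1), (-65, 1), (-65, 1), (-64, 1), (-64, 1), (-63, 1), (-62, 1), (-62, 1), (-61, 1), (-61, 1), (-60, 1), (-60, 1), (-59, 1), (-59, 1), (-58, 1), (-56, 0), (-55, 0), (-55, 0), (-54, 0), (-54, 0), (-53, 0), (-52, 0), (-52, 0), (-51, 0), (-51, 0), (-50, 0)]
raised front ledge end [0.48404804 0.56635236]
```

View pics/w7.png

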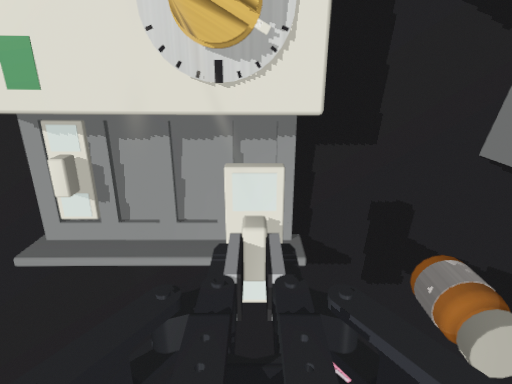

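The wrist view shows carrier 0 seated at (65,175) and the held carrier at (255,200), squared up with pocket3.

Call:
step_arm(plan=[[7.5,0.7,-40,0,0,0,-1],[7.5,0.7,-70,0,0,0,-1],[7.5,0.7,-80,0,0,0,-1],[7.5,0.7,-85,0,0,0,-1],[7.5,0.7,-88.5,0,0,0,-1],[7.5,0.7,-90,0,0,0,-1],[7.5,0.7,-90,0,0,0,-1]])

```text
time: 14.45
tcp_pos: [0.5354, -0.0894, 0.0366]
tool_rot: [3.141, -0.001, 0.089]
ft_force: [0.3, -0.3, -0.9]
finger_gap: 0.0104
grip_force: 41.5
```

Call:
step_arm(plan=[[0,0,0,0,0,0,-0.4],[0,0,0,0,0,0,-0.4],[0,0,15,0,0,0,-0.4],[0,0,60,0,0,0,-0.4],[0,0,110,0,0,0,-0.4],[-30,30,130,0,0,0,-0.4],[-30,30,130,0,0,0,-1],[-30,30,130,0,0,0,-1]])

```text
time: 15.25
tcp_pos: [0.5049, -0.0588, 0.1666]
tool_rot: [3.141, -0.002, 0.09]
ft_force: [0.8, 0.5, -0.6]
finger_gap: 0.0002
grip_force: 0.0
```

Run:
```python
from look import *
st=env.read_state(); T=st['tcp_pos']; print(T,np.degrees(st['tool_rot'][2]),st['finger_gap'])
w=snap('wrist','w8'); tray(w)
t=snap('top'); print(carriers(t)); tray(t); print([v for v in carriers(snap('scene'))])
P=cloud(w); z=P[...,2]; Y=P[...,:2]@yd; X=P[...,:2]@xd; b=(abs(Y+.065)<.05)&(z>.035)&(z<.046)&(X<.5); print('plate X',np.percentile(X[b],[1,50,99]))
```

```text
[ 0.50490883 -0.05881823  0.16661984] 5.180254608008402 0.00021379745247249822
in tray XY [527.9   7.1] [31.8 79.1] 89.9 z 0.0176
in tray XY [ 526.2 -137. ] [78.9 29.7] 0.1 z 0.0175
[]
[(array([ 392.4, -466.3]), array([87.8, 35.3]), 68.1, array([112., 282.]))]
plate X [0.46055502 0.46637114 0.46853951]
```

Call:
step_arm(plan=[[-50,25,0,0,0,0,-1],[-66,33,0,0,0,0,-1],[-66,33,0,0,0,0,-1],[-66,33,-50,0,0,0,-1],[-66,33,-100,0,0,0,-1],[-66,33,-131,0,0,0,-1],[-66,33,-131,0,0,0,-1],[-66,33,-131,0,0,0,-1]])

```text
time: 16.2
tcp_pos: [0.4389, -0.0265, 0.0344]
tool_rot: [-3.141, 0.002, 0.089]
ft_force: [1.1, 0.9, -0.0]
finger_gap: -0.0001
grip_force: 0.0
```

Call:
step_arm(plan=[[4,0.4,0,0,0,0,-1],[8,0.7,0,0,0,0,-1],[12,1.1,0,0,0,0,-1],[16,1.4,0,0,0,0,-1],[20,1.8,0,0,0,0,-1],[24,2.1,0,0,0,0,-1],[28,2.5,0,0,0,0,-1],[32,2.9,0,0,0,0,-1]])

```text
time: 17.0
tcp_pos: [0.4709, -0.0232, 0.0346]
tool_rot: [-3.142, 0.0, 0.089]
ft_force: [-4.7, -1.2, 2.5]
finger_gap: 0.0002
grip_force: 2.2
```

Call:
step_arm(plan=[[4.5,0.4,0,0,0,0,-1],[9,0.8,0,0,0,0,-1],[13.5,1.2,0,0,0,0,-1],[18,1.6,0,0,0,0,-1],[22,2,0,0,0,0,-1],[26,2.3,0,0,0,0,-1],[30,2.7,0,0,0,0,-1],[34,3,0,0,0,0,-1]])

```text
time: 17.8
tcp_pos: [0.505, -0.0202, 0.0346]
tool_rot: [-3.142, 0.0, 0.089]
ft_force: [-5.5, 0.2, 1.2]
finger_gap: 0.0001
grip_force: 2.6
```

Call:
step_arm(plan=[[4.5,0.4,0,0,0,0,-1],[9,0.8,0,0,0,0,-1],[13.5,1.2,0,0,0,0,-1],[18,1.6,0,0,0,0,-1],[22,2,0,0,0,0,-1],[26,2.3,0,0,0,0,-1],[30,2.7,0,0,0,0,-1],[34,3,0,0,0,0,-1]])

```text
time: 18.6
tcp_pos: [0.5362, -0.0173, 0.0343]
tool_rot: [-3.141, 0.005, 0.089]
ft_force: [-12.5, -0.7, 3.0]
finger_gap: 0.0001
grip_force: 9.0
```

Call:
step_arm(plan=[[3,0.3,0,0,0,0,-1],[6,0.5,0,0,0,0,-1],[9,0.8,0,0,0,0,-1],[12,1,0,0,0,0,-1],[15,1.3,0,0,0,0,-1],[18,1.6,0,0,0,0,-1],[21,1.8,0,0,0,0,-1]])

```text
time: 19.3
tcp_pos: [0.5572, -0.0154, 0.0341]
tool_rot: [-3.141, 0.006, 0.09]
ft_force: [-24.6, -5.2, 16.7]
finger_gap: 0.0001
grip_force: 12.7
```

Call:
step_arm(plan=[[-4,-0.4,0,0,0,0,-1],[-10,-0.9,0,0,0,0,-1],[-30,-2.7,0,0,0,0,-1],[-60,-5.3,20,0,0,0,-1],[-80,-7,70,0,0,0,-1],[-80,-7,120,0,0,0,-1],[-80,-7,150,0,0,0,-1],[-80,-7,150,0,0,0,-1]])

```text
time: 20.1
tcp_pos: [0.4832, -0.0229, 0.1894]
tool_rot: [3.14, -0.009, 0.089]
ft_force: [0.1, 0.0, -1.3]
finger_gap: -0.0003
grip_force: 0.0
```

Call:
step_arm(plan=[[20,-50,30,0,0,0,0],[50,-90,50,0,0,0,1],[60,-130,50,0,0,0,1],[60,-170,50,0,0,0,1],[60,-200,50,0,0,0,1],[60,-200,50,0,0,0,1],[60,-200,50,0,0,0,1]])

```text
time: 20.8
tcp_pos: [0.5399, -0.223, 0.2341]
tool_rot: [-3.141, -0.0, 0.088]
ft_force: [-0.9, 0.7, -0.1]
finger_gap: 0.0852
grip_force: 0.0
```

Run:
```python
from look import *
st=env.read_state(); T=st['tcp_pos']; print(T,np.degrees(st['tool_rot'][2]),st['finger_gap'])
w=snap('wrist','w9'); t=snap('top'); s=snap('scene')
for v in (w,t):
    P=cloud(v); z=P[...,2]; Y=P[...,:2]@yd; X=P[...,:2]@xd; b=(abs(Y+.065)<.1)&(z>.035)&(z<.046)&(X<.57)&(X>.4); print('plate X',b.sum(),np.percentile(X[b],[1,50,99]))
cv2.imwrite('pics/d.png',cv2.cvtColor(np.hstack([cv2.resize(w['frame'],(400,300)),cv2.resize(s['frame'][150:330,180:420],(400,300))]),cv2.COLOR_RGB2BGR))
```

```text
[ 0.53988353 -0.22304496  0.23408108] 5.030146274556431 0.08520283193465515
plate X 1487 [0.45988381 0.46576347 0.46868701]Traceback (most recent call last):
  File "<stdin>", line 5, in <module>
    return _quantile_unchecked(
        a, q, axis, out, overwrite_input, method, keepdims, weights)
    return _ureduce(a,
                    func=_quantile_ureduce_func,
    ...<5 lines>...
                    overwrite_input=overwrite_input,
                    method=method)
    r = func(a, **kwargs)
    result = _quantile(arr,
                       quantiles=q,
    ...<2 lines>...
                       out=out,
                       weights=wgt)
    slices_having_nans = np.isnan(arr[-1, ...])
                                  ~~~^^^^^^^^^
IndexError: index -1 is out of bounds for axis 0 with size 0
```

Run:
```python
from look import *
w=load('wrist');t=load('top');s=load('scene'); tray(w); tray(t)
cv2.imwrite('pics/d.png',cv2.cvtColor(np.vstack([np.hstack([cv2.resize(w['frame'],(400,300)),cv2.resize(s['frame'][150:330,180:420],(400,300))]),np.hstack([cv2.resize(t['frame'],(400,300)),cv2.resize(t['frame'][80:200,200:360],(400,300))])]),cv2.COLOR_RGB2BGR))
```

```text
in tray XY [527.1   2.8] [24.7 78.7] 89.5 z 0.0175
in tray XY [ 524.7 -135.9] [81.1 31.8] 0.3 z 0.0175
```

View pics/d.png

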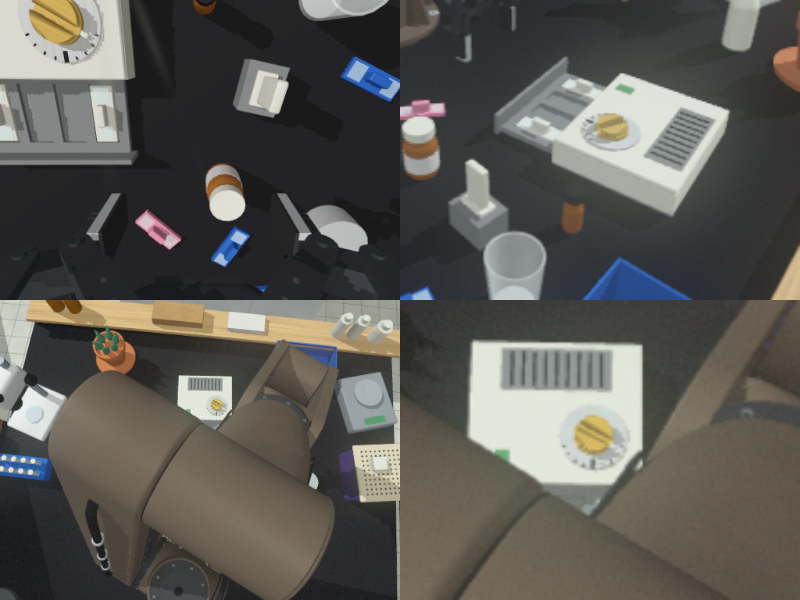

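Call:
step_arm(plan=[[-60,50,-20,0,0,0,-1],[-90,100,-40,0,0,0,-1],[-100,150,-50,0,0,0,-1],[-101,196,-50,0,0,0,-1],[-101,196,-80,0,0,0,-1],[-101,196,-130,0,0,0,-1],[-101,196,-180,0,0,0,-1],[-101,196,-198,0,0,0,-1]])

```text
time: 21.75
tcp_pos: [0.4369, -0.0249, 0.0336]
tool_rot: [-3.141, 0.003, 0.092]
ft_force: [0.5, 0.2, 0.6]
finger_gap: -0.0002
grip_force: 0.0
```

Call:
step_arm(plan=[[4,0.4,0,0,0,0,-1],[8,0.7,0,0,0,0,-1],[12,1.1,0,0,0,0,-1],[16,1.4,0,0,0,0,-1],[20,1.8,0,0,0,0,-1],[24,2.1,0,0,0,0,-1],[28,2.5,0,0,0,0,-1],[32,2.9,0,0,0,0,-1]])

```text
time: 22.55
tcp_pos: [0.4711, -0.0236, 0.0368]
tool_rot: [3.142, 0.0, 0.089]
ft_force: [-4.7, -1.2, 2.7]
finger_gap: -0.0001
grip_force: 2.1
```

Call:
step_arm(plan=[[4,0.4,0,0,0,0,-1],[8,0.7,0,0,0,0,-1],[12,1.1,0,0,0,0,-1],[16,1.4,0,0,0,0,-1],[20,1.8,0,0,0,0,-1],[24,2.1,0,0,0,0,-1],[28,2.5,0,0,0,0,-1],[32,2.9,0,0,0,0,-1]])

```text
time: 23.35
tcp_pos: [0.5031, -0.0207, 0.0366]
tool_rot: [3.142, 0.0, 0.089]
ft_force: [-5.2, -2.4, 2.4]
finger_gap: -0.0004
grip_force: 2.6
```

Call:
step_arm(plan=[[4,0.4,0,0,0,0,-1],[8,0.7,0,0,0,0,-1],[12,1.1,0,0,0,0,-1],[16,1.4,0,0,0,0,-1],[20,1.8,0,0,0,0,-1],[24,2.1,0,0,0,0,-1]])

```text
time: 23.95
tcp_pos: [0.5252, -0.0186, 0.0364]
tool_rot: [-3.141, 0.004, 0.09]
ft_force: [-16.8, -5.3, 12.0]
finger_gap: -0.0001
grip_force: 8.3
```

Run:
```python
from look import *
st=env.read_state(); print(st['tcp_pos'],st['ft_force'],st['wrist_torque'])
w=snap('wrist','w10'); s=snap('scene')
cv2.imwrite('pics/e.png',cv2.cvtColor(np.hstack([cv2.resize(w['frame'],(400,300)),cv2.resize(s['frame'][150:285,210:390],(400,300),interpolation=cv2.INTER_CUBIC)]),cv2.COLOR_RGB2BGR))
```

```text
[ 0.52516286 -0.01863553  0.03641737] [-16.76743099  -5.34195091  11.98755371] [-0.91426526  2.37360575 -0.06932754]
```

View pics/e.png

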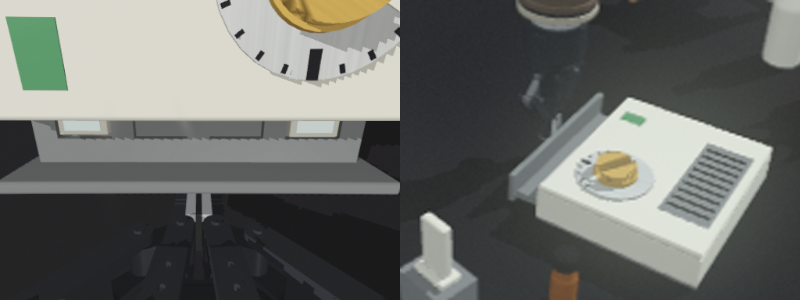

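Call:
step_arm(plan=[[0,0,0,0,0,0,-1],[1,0.1,0,0,0,0,-1],[2,0.2,0,0,0,0,-1]])

```text
time: 24.35
tcp_pos: [0.528, -0.0184, 0.0365]
tool_rot: [-3.141, 0.002, 0.089]
ft_force: [-8.9, -2.8, 4.7]
finger_gap: 0.0003
grip_force: 4.5
```

Call:
step_arm(plan=[[2,0.2,0,0,0,0,-1],[4,0.4,0,0,0,0,-1],[6,0.5,0,0,0,0,-1],[8,0.7,0,0,0,0,-1],[10,0.9,0,0,0,0,-1],[12,1.1,0,0,0,0,-1]])

```text
time: 24.95
tcp_pos: [0.5402, -0.0173, 0.0364]
tool_rot: [-3.141, 0.002, 0.089]
ft_force: [-7.0, -2.2, 0.8]
finger_gap: 0.0
grip_force: 3.4
```

Call:
step_arm(plan=[[2,0.2,0,0,0,0,-1],[4,0.4,0,0,0,0,-1],[6,0.5,0,0,0,0,-1],[8,0.7,0,0,0,0,-1]])

```text
time: 25.35
tcp_pos: [0.5481, -0.0166, 0.0364]
tool_rot: [-3.141, 0.002, 0.09]
ft_force: [-7.2, -1.6, 3.4]
finger_gap: 0.0
grip_force: 4.1
```

Call:
step_arm(plan=[[2,0.2,0,0,0,0,-1],[4,0.4,0,0,0,0,-1],[6,0.5,0,0,0,0,-1],[8,0.7,0,0,0,0,-1]])

```text
time: 25.75
tcp_pos: [0.5563, -0.0159, 0.0364]
tool_rot: [-3.141, 0.001, 0.089]
ft_force: [-6.6, -2.0, 2.0]
finger_gap: 0.0001
grip_force: 3.6
```

Call:
step_arm(plan=[[1.5,0.1,0,0,0,0,-1],[3,0.3,0,0,0,0,-1],[4.5,0.4,0,0,0,0,-1]])

```text
time: 26.05
tcp_pos: [0.5596, -0.0155, 0.0363]
tool_rot: [-3.141, 0.004, 0.09]
ft_force: [-19.2, -5.5, 13.5]
finger_gap: -0.0001
grip_force: 9.5
```

Call:
step_arm(plan=[[2,0.2,0,0,0,0,-1],[3,0.3,0,0,0,0,-1],[3,0.3,0,0,0,0,-1]])

```text
time: 26.35
tcp_pos: [0.5597, -0.0153, 0.036]
tool_rot: [-3.141, 0.009, 0.09]
ft_force: [-26.4, -7.4, 18.8]
finger_gap: -0.0002
grip_force: 13.5
```

Call:
step_arm(plan=[[-4,-0.4,0,0,0,0,-1],[-8,-0.7,0,0,0,0,-1],[-12,-1.1,0,0,0,0,-1],[-16,-1.4,0,0,0,0,-1],[-20,-1.8,0,0,0,0,-1],[-24,-2.1,0,0,0,0,-1],[-28,-2.5,0,0,0,0,-1]])

```text
time: 27.05
tcp_pos: [0.5367, -0.0177, 0.0369]
tool_rot: [3.141, -0.001, 0.089]
ft_force: [-0.1, 0.9, 0.1]
finger_gap: 0.0
grip_force: 0.0
```

Run:
```python
from look import *
st=env.read_state(); print(st['tcp_pos'],st['ft_force'])
w=snap('wrist','w10'); s=snap('scene')
P=cloud(s); z=P[...,2]; Y=P[...,:2]@yd; X=P[...,:2]@xd; b=(Y+.065<-.05)&(Y>-.175)&(z>.038)&(z<.046)&(X<.58)&(X>.4); print('plate X',b.sum(),np.percentile(X[b],[1,50,99]))
P=cloud(w); z=P[...,2]; Y=P[...,:2]@yd; X=P[...,:2]@xd; b=(Y<-.1)&(Y>-.175)&(z>.038)&(z<.046)&(X<.58)&(X>.4); print('plate X',b.sum(),np.percentile(X[b],[1,50,99]))
```

```text
[ 0.53669839 -0.01774687  0.03688855] [-0.09474258  0.91153084  0.06936553]
plate X 58 [0.54762853 0.55397076 0.55651287]
plate X 3523 [0.54929802 0.554344   0.5572281 ]
```

Call:
step_arm(plan=[[-20,-1.8,0,0,0,0,-1],[-40,-3.6,20,0,0,0,-1],[-40,-3.6,70,0,0,0,-1],[-40,-3.6,120,0,0,0,-1],[-30,-40,170,0,0,0,-1],[-20,-90,190,0,0,0,0.2],[0,-140,200,0,0,0,0.2],[0,-180,200,0,0,0,0.2]])

```text
time: 27.95
tcp_pos: [0.5375, -0.191, 0.2384]
tool_rot: [3.14, -0.004, 0.09]
ft_force: [1.6, 0.2, -0.7]
finger_gap: 0.043
grip_force: 0.0
```

Run:
```python
from look import *
st=env.read_state(); print(st['tcp_pos'],st['ft_force'],np.degrees(st['tool_rot'][2]))
w=snap('wrist','w11')
P=cloud(w); z=P[...,2]; Y=P[...,:2]@yd; X=P[...,:2]@xd; b=(Y<-.05)&(Y>-.175)&(z>.038)&(z<.046)&(X<.58)&(X>.4); print('plate X',b.sum(),np.percentile(X[b],[1,50,99]))
```

```text
[ 0.53747231 -0.19095494  0.23841337] [ 1.62165009  0.17795059 -0.67484106] 5.178483614784149
plate X 994 [0.54914604 0.55294543 0.55646968]
```

View pics/w11.png

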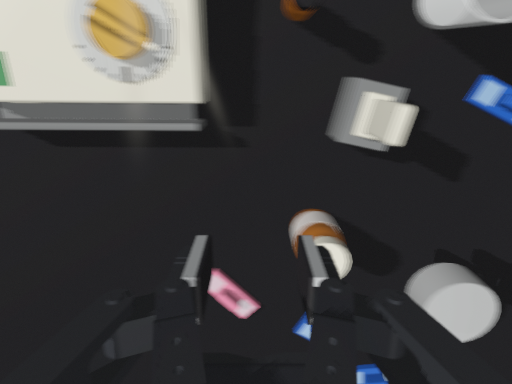

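Call:
step_arm(plan=[[0,-60,0,0,0,0,0.2],[0,-60,0,0,0,0,0.2],[0,-60,0,0,0,0,0.2],[0,-60,0,0,0,0,0.2]])

```text
time: 28.4
tcp_pos: [0.5351, -0.2483, 0.2357]
tool_rot: [-3.141, 0.0, 0.089]
ft_force: [-0.6, 0.8, 0.6]
finger_gap: 0.051
grip_force: 0.0
```

```bash
cat >> look.py <<'E'
def rect(P,m,lab):
    m=m.astype(np.uint8); n,l,st,c=cv2.connectedComponentsWithStats(m)
    if n<2: print(lab,'none'); return
    i=1+np.argmax(st[1:,4]); q=P[l==i]
    r=cv2.minAreaRect((q[:,:2]*1000).astype(np.float32)); a,b=r[1]; ang=r[2] if a>b else r[2]+90
    print(lab,st[i,4],'c',np.round(r[0],1),'size',np.round(sorted(r[1])[::-1],1),'long ang',round((ang+90)%180-90,1),'z',np.median(q[:,2]).round(4),c[i].round())
E
python3 - <<'E'
from look import *
st=env.read_state(); print(st['tcp_pos'],np.degrees(st['tool_rot'][2]))
w=snap('wrist','w12'); P=cloud(w); z=P[...,2]; hsv=cv2.cvtColor(w['frame'],cv2.COLOR_RGB2HSV)
near=(P[...,0]>.53)&(P[...,0]<.65)&(P[...,1]>-.36)&(P[...,1]<-.24)
rect(P,near&(z>.106)&(z<.125),'paddle top')
rect(P,near&(z>.046)&(z<.056),'collar')
rect(P,near&(z>.038)&(z<.046),'stand top')
rect(P,near&(z>.036)&(z<.056),'stand+collar')
E
```

```text
[ 0.53514745 -0.24831093  0.23571846] 5.0961825238533915
paddle top 661 c [ 592.6 -299.9] size [33.7 12.4] long ang -6.1 z 0.1108 [325. 114.]
collar 541 c [ 592.9 -299.1] size [44.1 25.4] long ang -10.2 z 0.0492 [307. 103.]
stand top 1708 c [ 592.6 -300.1] size [63.7 50.1] long ang -7.2 z 0.0412 [307. 102.]
stand+collar 2266 c [ 592.6 -300.1] size [63.7 50.1] long ang -7.3 z 0.0415 [307. 102.]
```

Call:
step_arm(plan=[[20,50,0,0,0,0,0.2],[40,100,0,0,0,0,0.2],[40,150,0,0,0,0,0.2],[40,180,0,0,0,0,0.2],[40,180,0,0,0,0,0.2],[40,180,0,0,0,0,0.2]])

```text
time: 29.05
tcp_pos: [0.5752, -0.0669, 0.2361]
tool_rot: [3.142, -0.0, 0.093]
ft_force: [0.2, 0.2, -1.2]
finger_gap: 0.0511
grip_force: 0.0
```

Run:
```python
from look import *
st=env.read_state(); print(st['tcp_pos'],np.degrees(st['tool_rot'][2]))
w=snap('wrist','w13'); P=cloud(w); z=P[...,2]; hsv=cv2.cvtColor(w['frame'],cv2.COLOR_RGB2HSV)
near=(P[...,0]>.58)&(P[...,0]<.72)&(P[...,1]>-.13)&(P[...,1]<.02)
rect(P,near&(z>.063)&(z<.075),'head top half')
gold=(hsv[...,0]>12)&(hsv[...,0]<32)&(hsv[...,1]>90)&near
q=P[gold&(z>.06)][:,:2]; (c,r)=cv2.minEnclosingCircle((q*1000).astype(np.float32)); print('head circle',c,r)
rect(P,near&(z>.052)&(z<.0635)&(np.hypot(P[...,0]-c[0]/1000,P[...,1]-c[1]/1000)<.0245),'slot floor')
ys,xs=np.where(near&(z>.05)); 
x0,y0=max(xs.min()-5,0),max(ys.min()-5,0); cr=w['frame'][y0:ys.max()+5,x0:xs.max()+5]; print(x0,y0,cr.shape, 'centre px',proj(w,[c[0]/1000,c[1]/1000,.068]))
cv2.imwrite('pics/f.png',cv2.cvtColor(cv2.resize(cr,(600,int(600*cr.shape[0]/cr.shape[1])),interpolation=cv2.INTER_CUBIC),cv2.COLOR_RGB2BGR))
```

```text
[ 0.57516787 -0.06693565  0.23609152] 5.325540298195726
head top half 956 c [661.3 -63.4] size [46.9 19.7] long ang 66.3 z 0.0673 [258.  72.]
head circle (627.3123779296875, -78.06766510009766) 53.226234436035156
slot floor 916 c [630.8 -75.1] size [48.3 39.7] long ang -52.0 z 0.0531 [271. 108.]
0 0 (384, 512, 3) centre px [[271.17552299 111.76450483]]
```

View pics/f.png

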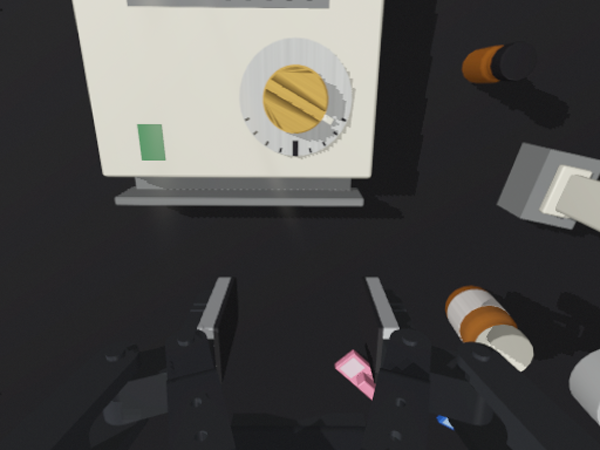

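The view shows the brass head near (252,84) in full-frame pixels. The slot and pointer aim at the lower right, and the long mark is straight below at (252,125).

Run:
```python
from look import *
w=load('wrist'); P=cloud(w); z=P[...,2]; hsv=cv2.cvtColor(w['frame'],cv2.COLOR_RGB2HSV)
reg=np.zeros(z.shape,bool); reg[45:125,215:295]=1
gold=reg&(hsv[...,0]>10)&(hsv[...,0]<35)&(hsv[...,1]>90)
q=P[gold&(z>.064)][:,:2]*1000; c,r=cv2.minEnclosingCircle(q.astype(np.float32)); print('circle',c,r,z[gold].max())
h=np.hypot(P[...,0]-c[0]/1000,P[...,1]-c[1]/1000)
fl=reg&(z>.05)&(z<.0645)&(h<.021)
rect(P,fl,'floor')
q=P[fl][:,:2]*1000; d=np.linalg.svd(q-q.mean(0))[2][0]; print('slot pca',np.degrees(np.arctan2(d[1],d[0])),q.mean(0),len(q))
# halves of head: line between them
up=reg&(z>.0655)&(h<.026); n,l,stt,cc=cv2.connectedComponentsWithStats(up.astype(np.uint8),connectivity=4)
for i in range(1,n):
    if stt[i,4]>80: 
        q=P[l==i][:,:2]*1000; r=cv2.minAreaRect(q.astype(np.float32)); print('half',stt[i,4],q.mean(0).round(1),r)
# white pointer/dark mark
wh=reg&(h<.042)&(h>.026)
v=hsv[...,2]; dk=wh&(v<70); rect(P,dk,'mark?')
q=P[dk]; print('dark comps'); n,l,stt,cc=cv2.connectedComponentsWithStats(dk.astype(np.uint8))
for i in range(1,n):
    q=plane(w,cc[i],.05)[0,:2]-np.array(c)/1000; print(stt[i,4],np.degrees(np.arctan2(q[1],q[0])).round(1),np.hypot(*q).round(4))
print('head px',proj(w,[c[0]/1000,c[1]/1000,.068]))
cr=w['frame'][45:130,205:300]; cv2.imwrite('pics/g.png',cv2.cvtColor(cv2.resize(cr,(665,595),interpolation=cv2.INTER_CUBIC),cv2.COLOR_RGB2BGR))
```

```text
circle (648.6548461914062, -57.8825798034668) 24.056856155395508 nan
floor 412 c [648.6 -57.8] size [41.7  8.2] long ang 66.3 z 0.0574 [251.  85.]
slot pca -114.00217053454833 [648.65934997 -57.50031616] 412
half 945 [659.9 -62.9] ((661.1896362304688, -63.64994812011719), (46.43037796020508, 19.661609649658203), 66.25446319580078)
half 886 [637.8 -52.7] ((636.2998657226562, -52.18144226074219), (46.333377838134766, 19.576353073120117), 65.32682037353516)
mark? 16 c [613.8 -61.1] size [3.2 2.9] long ang 4.6 z 0.053 [252. 122.]
dark comps
2 -106.4 0.0418
2 -123.2 0.0422
16 -174.8 0.0354
1 -140.2 0.0424
head px [[251.33124805  85.23413324]]
```

View pics/g.png

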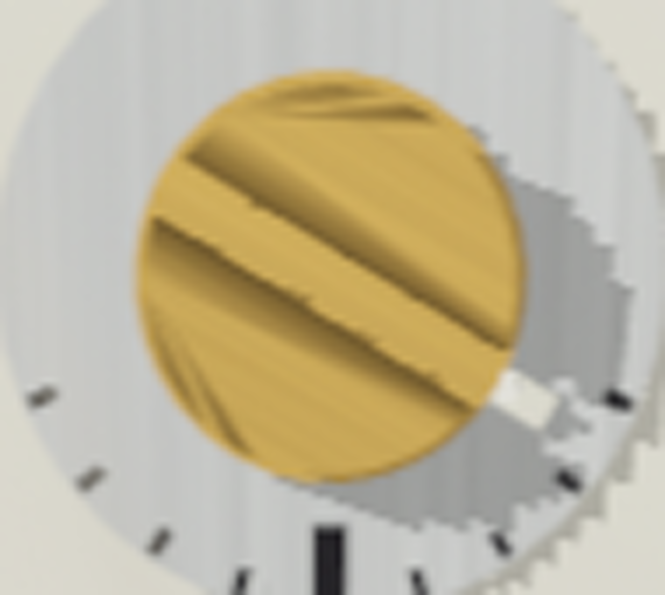

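Call:
step_arm(plan=[[17.5,-233,-20,0,0,-11.8,0],[17.5,-233,-20,0,0,-11.8,0],[17.5,-233,-20,0,0,-11.8,0],[17.5,-233,-20,0,0,-11.8,0],[17.5,-233,-20,0,0,-11.8,0],[17.5,-233,-40,0,0,-11.8,0],[17.5,-233,-80,0,0,-11.8,0],[17.5,-233,-80,0,0,-11.8,0]])

```text
time: 29.9
tcp_pos: [0.5896, -0.3019, 0.1514]
tool_rot: [-3.139, 0.007, -0.118]
ft_force: [-1.4, -0.2, -1.1]
finger_gap: 0.0427
grip_force: 0.0
```

Run:
```python
from look import *
st=env.read_state(); print(st['tcp_pos'],np.degrees(st['tool_rot']),st['finger_gap'])
w=snap('wrist','w14'); P=cloud(w); z=P[...,2]
near=(P[...,0]>.53)&(P[...,0]<.65)&(P[...,1]>-.36)&(P[...,1]<-.24)
rect(P,near&(z>.106)&(z<.118),'paddle top'); rect(P,near&(z>.038)&(z<.046),'stand top')
```

```text
[ 0.58963046 -0.30190165  0.15144712] [-179.83886345    0.3915965    -6.78752804] 0.04270777263280034
paddle top 1034 c [ 593.1 -300.4] size [33.3 11.6] long ang -7.3 z 0.1108 [250. 216.]
stand top 2900 c [ 592.4 -300.3] size [64.8 50.1] long ang -7.2 z 0.0412 [252. 174.]
```

Call:
step_arm(plan=[[0,0,-30,0,0,-0.4,0],[0,0,-60,0,0,-0.4,-0.3],[0,0,-77,0,0,-0.4,-0.3],[0,0,-77,0,0,-0.4,-0.3],[0,0,-77,0,0,-0.4,-0.3]], grip_force=70)

```text
time: 30.45
tcp_pos: [0.5937, -0.3025, 0.0807]
tool_rot: [3.141, -0.001, -0.123]
ft_force: [0.4, 0.6, 0.4]
finger_gap: 0.0296
grip_force: 0.0
```

Call:
step_arm(plan=[[0,0,0,0,0,0,-1],[0,0,0,0,0,0,-1],[0,0,0,0,0,0,-1],[0,0,0,0,0,0,-1]])

```text
time: 30.85
tcp_pos: [0.5938, -0.3025, 0.0808]
tool_rot: [3.141, -0.002, -0.123]
ft_force: [-0.5, 0.2, 9.9]
finger_gap: 0.011
grip_force: 70.4
```

Call:
step_arm(plan=[[0,0,30,0,0,0,-1],[0,0,70,0,0,0,-1],[0,0,100,0,0,0,-1],[0,0,100,0,0,0,-1]])

```text
time: 31.25
tcp_pos: [0.5952, -0.3033, 0.1845]
tool_rot: [3.139, -0.007, -0.123]
ft_force: [2.0, -0.7, -0.2]
finger_gap: 0.0111
grip_force: 68.8
```

Call:
step_arm(plan=[[55,244,0,0,0,73,-1],[55,244,0,0,0,73,-1],[55,244,0,0,0,73,-1],[55,244,0,0,0,73,-1],[55,244,0,0,0,73,-1],[55,244,0,0,0,73,-1],[55,244,0,0,0,73,-1],[55,244,0,0,0,73,-1]])

```text
time: 32.05
tcp_pos: [0.6478, -0.0572, 0.1789]
tool_rot: [-3.142, 0.0, 1.084]
ft_force: [0.6, 0.0, -0.6]
finger_gap: 0.0115
grip_force: 68.8
```

Call:
step_arm(plan=[[0,0,0,0,0,4.5,-1],[0,0,0,0,0,4.5,-1],[0,0,0,0,0,4.5,-1]])

```text
time: 32.35
tcp_pos: [0.6478, -0.058, 0.179]
tool_rot: [-3.142, -0.0, 1.152]
ft_force: [-0.1, -0.3, -1.3]
finger_gap: 0.0111
grip_force: 68.8
```

Run:
```python
from look import *
st=env.read_state(); T=st['tcp_pos'];print(T,np.degrees(st['tool_rot']),st['finger_gap'])
w=snap('wrist','w15'); P=cloud(w); z=P[...,2]; hsv=cv2.cvtColor(w['frame'],cv2.COLOR_RGB2HSV)
near=np.hypot(P[...,0]-T[0],P[...,1]-T[1])<.035
wh=(hsv[...,1]<70)&(hsv[...,2]>110)
for lo in np.arange(.09,.26,.01):
    m=near&wh&(z>=lo)&(z<lo+.01)
    if m.sum()>40: rect(P,m,f'{lo:.2f}')
s=snap('scene')
p=proj(s,[T]).round()[0].astype(int); print(p); cr=s['frame'][p[1]-50:p[1]+60,p[0]-70:p[0]+70]
cv2.imwrite('pics/i.png',cv2.cvtColor(np.hstack([cv2.resize(w['frame'],(400,300)),cv2.resize(cr,(382,300),interpolation=cv2.INTER_CUBIC)]),cv2.COLOR_RGB2BGR))
```

```text
[ 0.64778114 -0.05799147  0.17896148] [-1.79999803e+02 -1.51149920e-03  6.60169948e+01] 0.01113756804729816
0.14 1243 c [652.  -49.8] size [26.  22.9] long ang -24.1 z 0.147 [255. 210.]
0.15 152 c [654.  -45.6] size [11.7  3.7] long ang -27.2 z 0.1555 [255. 213.]
0.16 202 c [653.8 -45.3] size [11.7  3.4] long ang -22.9 z 0.1652 [255. 220.]
0.17 458 c [650.2 -46. ] size [29.5  7.3] long ang -15.1 z 0.1753 [254. 233.]
0.18 301 c [652.9 -45.2] size [12.3  4.5] long ang -12.0 z 0.1852 [254. 241.]
0.19 354 c [653.1 -45.2] size [12.1  4.6] long ang -13.1 z 0.1952 [254. 253.]
0.20 2329 c [647.3 -59. ] size [34.2 12.1] long ang 66.3 z 0.2089 [254. 299.]
0.21 7 c [652.7 -55. ] size [1.6 0.4] long ang 66.3 z 0.2102 [262. 297.]
[311 186]
```

View pics/i.png

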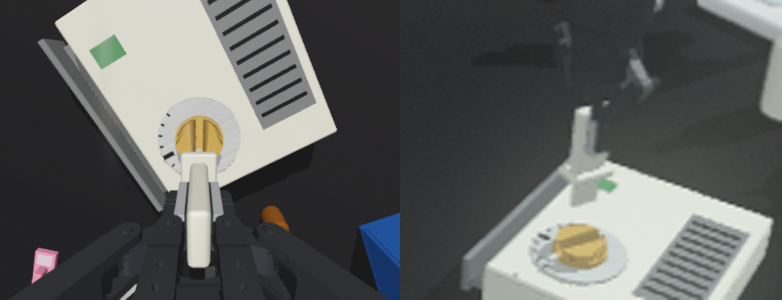

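Call:
step_arm(plan=[[1,1.4,-20,0,0,0,-1],[1,1.4,-36,0,0,0,-1],[1,1.4,-38,0,0,0,-1],[1,1.4,-40,0,0,0,-1],[1,1.4,-42,0,0,0,-1],[1,1.4,-44,0,0,0,-1],[1,1.4,-44,0,0,0,-1]])

```text
time: 33.15
tcp_pos: [0.649, -0.0566, 0.1352]
tool_rot: [3.141, -0.0, 1.155]
ft_force: [0.4, -0.2, -0.4]
finger_gap: 0.0111
grip_force: 68.8
```

Call:
step_arm(plan=[[0,0,-2,0,0,0,-1],[0,0,-4,0,0,0,-1],[0,0,-5.5,0,0,0,-1],[0,0,-5.5,0,0,0,-1]])

```text
time: 33.55
tcp_pos: [0.6487, -0.0566, 0.1292]
tool_rot: [-3.141, 0.0, 1.155]
ft_force: [-0.8, 0.7, -0.5]
finger_gap: 0.0113
grip_force: 68.8
```

Call:
step_arm(plan=[[0,0,0,0,0,-5,-1],[0,0,0,0,0,-10,-1],[0,0,0,0,0,-15,-1],[0,0,0,0,0,-20,-1],[0,0,0,0,0,-25,-1],[0,0,0,0,0,-30,-1],[0,0,0,0,0,-35,-1],[0,0,0,0,0,-40,-1]])

```text
time: 34.35
tcp_pos: [0.6493, -0.057, 0.1295]
tool_rot: [3.141, -0.0, 0.453]
ft_force: [1.8, -3.4, -2.5]
finger_gap: 0.0111
grip_force: 68.5
```

Call:
step_arm(plan=[[0,0,0,0,0,-5,-1],[0,0,0,0,0,-10,-1],[0,0,0,0,0,-15,-1],[0,0,0,0,0,-19,-1],[0,0,0,0,0,-23,-1],[0,0,0,0,0,-27,-1],[0,0,0,0,0,-27,-1]])

```text
time: 35.05
tcp_pos: [0.6493, -0.0572, 0.1295]
tool_rot: [3.141, -0.001, -0.017]
ft_force: [2.2, -4.3, -1.6]
finger_gap: 0.0108
grip_force: 68.5
```

Run:
```python
from look import *
st=env.read_state(); T=st['tcp_pos'];print(T,np.degrees(st['tool_rot']),st['finger_gap'],st['wrist_torque'])
w=snap('wrist','w16'); P=cloud(w); z=P[...,2]; hsv=cv2.cvtColor(w['frame'],cv2.COLOR_RGB2HSV)
near=np.hypot(P[...,0]-T[0],P[...,1]-T[1])<.035
rect(P,near&(hsv[...,2]>110)&(z>.152)&(z<.166),'paddle')
h=np.hypot(P[...,0]-.6487,P[...,1]+.0577)
gold=(hsv[...,0]>10)&(hsv[...,0]<35)&(hsv[...,1]>90)&(h<.035)
rect(P,gold&(z<.0645),'slot floor'); 
n,l,stt,cc=cv2.connectedComponentsWithStats((gold&(z>.0655)).astype(np.uint8),connectivity=4)
for i in range(1,n):
    if stt[i,4]>60: print(stt[i,4],cv2.minAreaRect((P[l==i][:,:2]*1000).astype(np.float32)))
cr=w['frame'][60:260,150:370]; cv2.imwrite('pics/j.png',cv2.cvtColor(cv2.resize(cr,(660,600),interpolation=cv2.INTER_CUBIC),cv2.COLOR_RGB2BGR))
```

```text
[ 0.64932371 -0.05715647  0.12953776] [ 1.79957239e+02 -5.26171403e-02 -9.56658889e-01] 0.010816492729416862 [-0.96197272 -0.42708902  0.05446751]
paddle 2383 c [648.2 -57.3] size [34.  11.9] long ang -0.0 z 0.1595 [254. 300.]
slot floor 811 c [659.4 -56.7] size [52.2 30.8] long ang -85.8 z 0.0573 [253. 180.]
809 ((654.5285034179688, -72.79828643798828), (43.4954833984375, 16.199949264526367), 22.987415313720703)
622 ((653.7761840820312, -42.33586502075195), (13.985567092895508, 39.84630584716797), 68.9979248046875)
```

View pics/j.png

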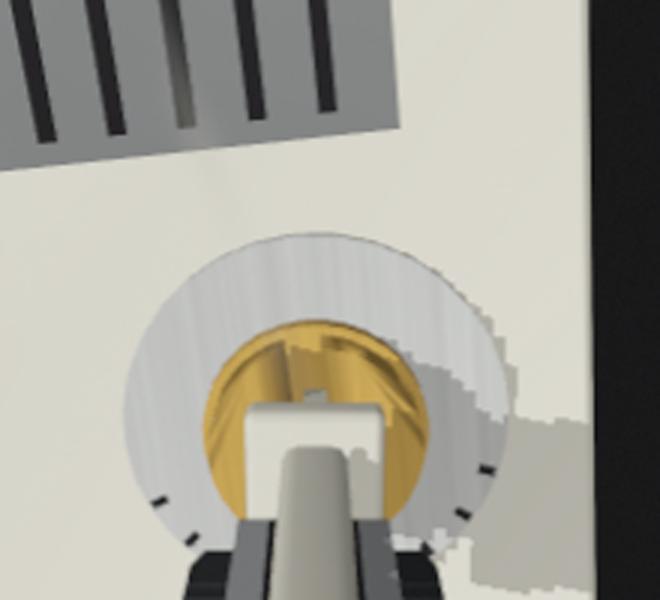

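Run:
```python
from look import *
w=load('wrist'); P=cloud(w); z=P[...,2]; C=np.array([.6487,-.0577])
D=P[...,:2]-C; h=np.hypot(D[...,0],D[...,1]); a=np.degrees(np.arctan2(D[...,1],D[...,0]))
for lo in (.015,.017,.019,.021):
    k=(h>lo)&(h<lo+.002)&(abs(a)<60)
    o=np.argsort(a[k]); print(lo,[(int(x),round(v*1000)) for x,v in zip(a[k][o][::3],z[k][o][::3])])
```

```text
0.015 [(-59, 144), (-59, 145), (-59, 147), (-59, 146), (-59, 135), (-57, 128), (-56, 97), (-53, 95), (-52, 97), (-49, 97), (-48, 126), (-47, 169), (-47, 135), (-47, 99), (-47, 134), (-47, 145), (-47, 144), (-47, 150), (-46, 98), (-46, 154), (-46, 152), (-46, 148), (-46, 147), (-46, 98), (-46, 124), (-46, 142), (-46, 173), (-46, 164), (-46, 147), (-46, 149), (-45, 138), (-45, 152), (-45, 174), (-45, 140), (-45, 176), (-45, 150), (-45, 137), (-45, 151), (-45, 135), (-45, 125), (-45, 137), (-45, 165), (-45, 137), (-45, 153), (-45, 129), (-45, 176), (-44, 155), (-44, 135), (-44, 158), (-44, 146), (-44, 132), (-44, 155), (-44, 154), (-44, 146), (-44, 176), (-44, 153), (-44, 137), (-44, 149), (-44, 125), (-44, 166), (-44, 172), (-43, 139), (-43, 153), (-43, 150), (-43, 164), (-43, 133), (-43, 134), (-43, 174), (-43, 152), (-43, 144), (-43, 136), (-43, 169), (-43, 131), (-43, 130), (-43, 143), (-43, 165), (-43, 155), (-43, 126), (-43, 145), (-43, 131), (-43, 123), (-43, 165), (-43, 163), (-43, 67), (-42, 145), (-42, 150), (-42, 175), (-42, 167), (-42, 170), (-42, 169), (-42, 133), (-42, 155
[... 28228 characters left out ...]
(53, 169), (53, 170), (53, 169), (54, 160), (54, 166), (54, 174), (54, 174), (54, 170), (54, 177), (54, 171), (54, 174), (54, 164), (54, 175), (54, 166), (54, 166), (54, 161), (54, 171), (54, 160), (54, 170), (54, 164), (54, 158), (54, 174), (54, 174), (55, 169), (55, 176), (55, 172), (55, 177), (55, 164), (55, 173), (55, 167), (55, 166), (55, 66), (55, 159), (55, 170), (55, 174), (55, 162), (55, 167), (55, 171), (55, 160), (55, 165), (55, 161), (55, 168), (55, 159), (56, 171), (56, 172), (56, 168), (56, 173), (56, 160), (56, 176), (56, 163), (56, 170), (56, 174), (56, 163), (56, 170), (57, 164), (57, 172), (57, 169), (57, 171), (57, 66), (57, 165), (57, 170), (57, 162), (58, 173), (59, 68)]
```

Call:
step_arm(plan=[[0,0,0,0,0,5,-1],[0,0,0,0,0,5,-1],[0,0,10,0,0,5,-1],[0,0,20,0,0,5,-1],[0,0,50,0,0,5,-1],[0,0,60,0,0,5,-1],[0,0,60,0,0,5,-1]])

```text
time: 35.8
tcp_pos: [0.6501, -0.0567, 0.1918]
tool_rot: [3.141, -0.004, 0.072]
ft_force: [0.4, -0.1, -1.0]
finger_gap: 0.0112
grip_force: 68.9
```

Call:
step_arm(plan=[[-56,-245.4,0,0,0,-16,-1],[-56,-245.4,0,0,0,-16,-1],[-56,-245.4,0,0,0,-16,-1],[-56,-245.4,0,0,0,-16,-1],[-56,-245.4,0,0,0,-16,-1],[-56,-245.4,0,0,0,-16,-1],[-56,-245.4,0,0,0,-16,-1],[-56,-245.4,0,0,0,-16,-1]])

```text
time: 36.6
tcp_pos: [0.5926, -0.3011, 0.1887]
tool_rot: [-3.141, 0.001, -0.206]
ft_force: [0.5, 0.3, -0.3]
finger_gap: 0.0112
grip_force: 68.9
```

Run:
```python
from look import *
st=env.read_state(); T=st['tcp_pos'];print(T,np.degrees(st['tool_rot']),st['finger_gap'])
w=snap('wrist','w17'); P=cloud(w); z=P[...,2]; hsv=cv2.cvtColor(w['frame'],cv2.COLOR_RGB2HSV)
near=np.hypot(P[...,0]-T[0],P[...,1]-T[1])<.05
rect(P,near&(hsv[...,2]>110)&(z>T[2]+.024)&(z<T[2]+.036),'paddle')
rect(P,near&(z>.034)&(z<.046),'stand')
C=np.array([.648,-.0577]); D=P[...,:2]-C; h=np.hypot(D[...,0],D[...,1]); rect(P,(h<.021)&(z>.05)&(z<.0645),'trim slot'); 
b=(P[...,:2]@yd<-.05)&(P[...,:2]@yd>-.175)&(z>.038)&(z<.046)&(P[...,:2]@xd<.57)&(P[...,:2]@xd>.4); print('plate',b.sum(),np.percentile((P[...,:2]@xd)[b],[1,50]) if b.sum() else '')
```

```text
[ 0.59263292 -0.30114693  0.18873563] [-1.79963417e+02  6.14734231e-02 -1.18311602e+01] 0.011231322272957455
paddle 2400 c [ 591.4 -301.2] size [34.3 12.3] long ang -11.5 z 0.2187 [254. 302.]
stand 2915 c [ 592.6 -300.4] size [64.5 50. ] long ang -7.2 z 0.0411 [253. 164.]
trim slot none
plate 722 [0.54858488 0.55331643]
```

Call:
step_arm(plan=[[1.2,0.9,-40,0,0,4.3,-1],[1.2,0.9,-65,0,0,4.3,-1],[1.2,0.9,-72,0,0,4.3,-1],[1.2,0.9,-78,0,0,4.3,-1],[1.2,0.9,-85,0,0,4.3,-1],[1.2,0.9,-93,0,0,4.3,-1],[1.2,0.9,-100,0,0,4.3,-1],[1.2,0.9,-104,0,0,4.3,-1]])

```text
time: 37.45
tcp_pos: [0.594, -0.3011, 0.085]
tool_rot: [-3.142, 0.0, -0.131]
ft_force: [-0.4, 0.3, -0.6]
finger_gap: 0.0112
grip_force: 68.9
```

Call:
step_arm(plan=[[0,0,-2,0,0,0,-1],[0,0,-2,0,0,0,-1]])

```text
time: 37.65
tcp_pos: [0.594, -0.3011, 0.0833]
tool_rot: [-3.141, 0.0, -0.131]
ft_force: [-0.4, -0.1, -0.2]
finger_gap: 0.0114
grip_force: 68.9
```

Call:
step_arm(plan=[[0,0,-1.5,0,0,0,-1],[0,0,-1.5,0,0,0,-1],[0,0,-1.5,0,0,0,-0.3],[0,0,-1.5,0,0,0,-0.3],[0,0,-1.5,0,0,0,-0.3],[0,0,40,0,0,0,-0.3],[0,0,90,0,0,0,-0.3],[0,0,130,0,0,0,-0.3]])

```text
time: 38.45
tcp_pos: [0.5942, -0.3012, 0.2158]
tool_rot: [3.141, -0.001, -0.131]
ft_force: [1.0, -0.9, 0.6]
finger_gap: 0.0299
grip_force: 0.0
```

Call:
step_arm(plan=[[-30,50,20,0,0,8,-0.3],[-40,90,20,0,0,12,-0.3],[-40,130,20,0,0,12,-0.3],[-40,150,20,0,0,12,-0.3],[-40,150,20,0,0,12,-0.3],[-40,150,20,0,0,12,-0.3]])

```text
time: 39.05
tcp_pos: [0.5543, -0.151, 0.2337]
tool_rot: [3.141, -0.0, 0.079]
ft_force: [-0.7, -0.9, -0.6]
finger_gap: 0.0301
grip_force: 0.0
```

Run:
```python
from look import *
st=env.read_state(); T=st['tcp_pos'];print(T,np.degrees(st['tool_rot']),st['finger_gap'],st['ft_force'])
w=snap('wrist','w18'); P=cloud(w); z=P[...,2]
near=(P[...,0]>.53)&(P[...,0]<.65)&(P[...,1]>-.36)&(P[...,1]<-.24)
rect(P,near&(z>.106)&(z<.125),'paddle top'); rect(P,near&(z>.046)&(z<.056),'collar'); rect(P,near&(z>.036)&(z<.0455),'stand')
C=np.array([.648,-.0577]); D=P[...,:2]-C; h=np.hypot(D[...,0],D[...,1]); rect(P,(h<.021)&(z>.05)&(z<.0645),'trim slot')
Y=P[...,:2]@yd; X=P[...,:2]@xd; b=(Y<-.02)&(Y>-.175)&(z>.038)&(z<.046)&(X<.57)&(X>.4); print('plate',np.percentile(X[b],[1,50]))
```

```text
[ 0.55431036 -0.15100912  0.23369896] [ 1.79977601e+02 -2.71093275e-02  4.54363174e+00] 0.03013831243941155 [-0.68137466 -0.87095792 -0.62535226]
paddle top 687 c [ 592.4 -300.1] size [33.6 12.2] long ang -7.0 z 0.1106 [442. 148.]
collar 654 c [ 592.6 -300. ] size [43.6 26.4] long ang -7.3 z 0.0492 [403. 132.]
stand 1787 c [ 592.6 -299.8] size [63.6 52. ] long ang -7.2 z 0.0412 [397. 129.]
trim slot 424 c [648.1 -56.3] size [40.9  6.1] long ang 5.9 z 0.0577 [154.  52.]
plate [0.54858942 0.55324516]
```

View pics/w18.png

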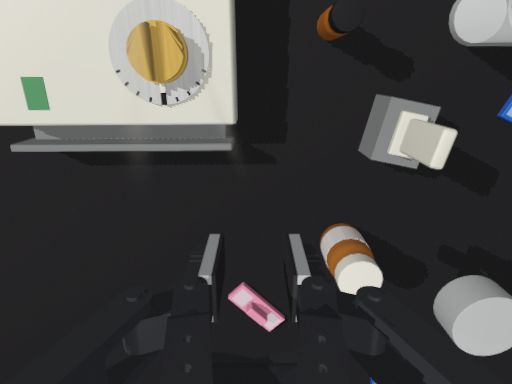

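```bash
python3 -c "
from plant import env
print(env.sign_off())"
```

```text
the job is handed in; nothing more can be done
None
```

I handed the job in with both white carriers loaded, the tray latched, the trimmer pointer on the long mark and the key back upright in its stand. The first press did not latch and the second met brief resistance. The carriers read flat before that second press, but I could not see them under the roof afterwards.

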